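# Right the toppled refills in the marker magazine

## Robot

A 6-joint arm with a two-finger parallel gripper is mounted at the origin on the work surface. World frame = base frame: x ahead of the robot, y to its left, z up, the work surface at z = 0. Lengths are in mm, angles in rad, forces in N, time in s.
With the tool pointing down it reaches from about 400 to 925 mm from the base axis. Payload 12.5 kg.
Tool frame: the origin (TCP) lies midway between the tips of the shut fingers; the grasp point (between the pads) lies 19 mm behind it; z points along the fingers, y is the line along which they close (so a half turn about z gives the same grasp; the last joint's range is limited). The gripper opens to 95 mm and grips with 3 to 60 N. Pads are 20 mm wide; open, the fingers measure 119 mm over their backs; the gripper's body (75 mm by 180 mm) begins 59 mm behind the grasp point.
Start: joints at [1.127, 0.491, 1.559, -0, 1.092, -0.106], TCP at [207.117, 589.703, 214.661] pointing down, gripper open.
Joint ranges: [-3.1, 3.1], [-0.84, 2.19], [0.05, 2.79], [-1.13, 4.28], [0.06, 2.93], [-2.69, 2.69]. Speed limits (rad/s): [2.22, 2.22, 2.79, 3.14, 3.14, 3.14].

## Interface

Orientations are given as [roll, pitch, yaw] about the fixed x, y, z axes, in that order (R = Rz(yaw) Ry(pitch) Rx(roll)).
In Python, from cell import env gives the robot as it stands.
- The arm moves only by the tool carry_out, never from a script. Its argument "series" is a list of rows, each a list of 4 numbers: the shift along the world's x, y, z normalised to -1 to 1, where 1 is 5 cm, then the turn about the world's z normalised to -1 to 1, where 1 is 6 degrees. In form: [[x, y, z, turn], ...]. A call has exactly 5 rows; each row shifts and turns the commanded pose from where the row before left it; what a row does not reach is not made up. A row lasts 1/10 s, in which the tool goes at most 50 mm and 8.59 degrees, less where a joint would pass 70% of its speed; a pose out of reach is approached as far as the arm can. A call with a number of a shift or a turn outside -1 to 1 is refused whole. A call with a gripper value outside its range is refused whole. "fingers" is the closure, from -1 (fully open) to 1 (shut), set as the call begins (left out, the last holds). The fingers move at their own pace and stop on an object; the grip force is fixed at half the most. Time passes only in rows, so rows that do not move let the fingers close, or fill a call up. It gives the time, the measured TCP pose, the force, the opening and the grip force at its end, in the units of the state.
- env.state(): the state, without advancing time (a new reading comes with each control period).
- env.read_camera(name): name is "scene" or "top"; returns the picture (480x640x3 uint8, red, green, blue); there is no depth.
- env.calibration(name): a dict with "K" (3x3 intrinsics, pixels), "dist" ([k1, k2, p1, p2, k3] as OpenCV has them; the pictures are not rectified), "pose" (4x4, takes a point from camera to world coordinates). Camera axes: x right, y down, z forward; pixel columns grow to the right and rows downward; lengths in mm; the calibration is good to about 2 mm. A picture is of the moment at which its call begins. calibration takes no time and is no camera call.
- env.job_done(): hands the job in; it is judged then, once.
Trained networks look in the newest picture that a camera, given by its name, has taken for a name from the list of things; names that differ only in an ending like _2 or _b are one class to them, and where a whole thing is asked for, a point or a joint stands for the part that bears it (a point fixed in the world has none). Each returns a list of dicts, best first, with "conf" (0 to 1); they miss things now and then, are a little off and sometimes report something else, mostly with a low value. They report only what shows in the picture. A call takes as long as a camera call. They do not tell look-alikes from the thing itself.
- env.look_for(camera, label): "position" ([row, column] as shares, 0 to 1, of the picture: columns of its width, rows of its height, amid what is visible of it).
The state is a dict: "t": time; "joints": joint angles; "qvel": joint speeds; "tau": joint torques, N m; "eef_pos": TCP position; "tcp_rot": TCP orientation; "ft_force": force on the tool from outside, world axes, zero at the start; "moment": the same for the moment, N m; "opening": opening from 0.0 (shut) to 1.0 (fully open); "grip_force": force on a finger pad.
Only numpy, scipy, OpenCV 4.12 (cv2) and the standard library are available. Lean on these libraries where they do the work, as an engineer would, in place of code of your own. Each camera call takes 0.05 s, during which the arm holds its last target. There are 200 camera calls.

## Task

The ink refill magazine of the strip inspection station was jolted: first release its transport lock by sliding the lock grip fully to the left (seen from the robot) against its end stop, while the toppled bottles still lie. Then stand every toppled refill bottle upright, cap up, in the lane (the groove of the deck) among the ones already standing, and finally slide the lock grip fully back to the right against its end stop. In the end all the bottles must stand in the lane; leave the other things where they are.

Things in the scene. Friction and masses are not known exactly. Their poses are not given: they have to be found in the camera images.
- deck: grey deck 360 x 640 mm fixed on the bench, top at z = 16 mm. The lane is the straight groove along its y: x -34 to +34 mm, y -308 to +308 mm, floor at z = 6 mm (10 mm deep). Origin on the bench directly below the lane's centre, z up. The open apron is on the robot's side (to x -210 mm), the lock slide on the far side (x +85 mm)
- lock_top (a point): centre of the top of the black grip of the transport lock slide, 28 x 20 (along the slide) x 40 mm high, grip foot 14 mm above the deck top (this point is 70.5 mm above the bench); its track runs along the deck's y on the far side of the lane
- lock (a joint): travel of the transport lock slide in m: 0 = locked, at the end stop on the robot's right (-y of the deck); 0.120 = unlocked, at the end stop on the robot's left (+y)
- refill1: toppled white square refill bottle with a round grey cap: body 50 x 50 mm and 92 mm long with a heavy dark steel foot (16 mm), cap 32 mm in diameter and 34 mm long spanning 96 to 130 mm from the base, 0.24 kg; origin at the centre of its base, +z runs along the bottle from base to cap. At the start it lies on the deck's apron, cap roughly towards the robot. May be absent
- refill2: toppled white square refill bottle with a round grey cap: body 50 x 50 mm and 92 mm long with a heavy dark steel foot (16 mm), cap 32 mm in diameter and 34 mm long spanning 96 to 130 mm from the base, 0.24 kg; origin at the centre of its base, +z runs along the bottle from base to cap. At the start it lies on the deck's apron, cap roughly towards the robot. May be absent
- refill3: toppled white square refill bottle with a round grey cap: body 50 x 50 mm and 92 mm long with a heavy dark steel foot (16 mm), cap 32 mm in diameter and 34 mm long spanning 96 to 130 mm from the base, 0.24 kg; origin at the centre of its base, +z runs along the bottle from base to cap. At the start it lies on the deck's apron, cap roughly towards the robot. May be absent
- refill4: toppled white square refill bottle with a round grey cap: body 50 x 50 mm and 92 mm long with a heavy dark steel foot (16 mm), cap 32 mm in diameter and 34 mm long spanning 96 to 130 mm from the base, 0.24 kg; origin at the centre of its base, +z runs along the bottle from base to cap. At the start it lies on the deck's apron, cap roughly towards the robot. May be absent
- refill5: toppled white square refill bottle with a round grey cap: body 50 x 50 mm and 92 mm long with a heavy dark steel foot (16 mm), cap 32 mm in diameter and 34 mm long spanning 96 to 130 mm from the base, 0.24 kg; origin at the centre of its base, +z runs along the bottle from base to cap. At the start it lies on the deck's apron, cap roughly towards the robot. May be absent
- stood1: neighbour already standing in the lane: white square refill bottle with a round grey cap: body 50 x 50 mm and 92 mm long with a heavy dark steel foot (16 mm), cap 32 mm in diameter and 34 mm long spanning 96 to 130 mm from the base, 0.24 kg; origin at the centre of its base, +z runs along the bottle from base to cap
- stood2: neighbour already standing in the lane: white square refill bottle with a round grey cap: body 50 x 50 mm and 92 mm long with a heavy dark steel foot (16 mm), cap 32 mm in diameter and 34 mm long spanning 96 to 130 mm from the base, 0.24 kg; origin at the centre of its base, +z runs along the bottle from base to cap
- roller: bystander: white flanged roller, 48 mm in diameter, 50 mm high, standing on the far part of the deck; origin at the centre of its underside
- tape: bystander: amber roll of splicing tape lying flat on the far part of the deck, 84 mm in diameter, 25 mm high; origin at the centre of its underside
- spool: bystander: white flanged spool of copper strip lying on the bench left of the deck, 150 mm in diameter, 40 mm high; origin at the centre of its underside
- trackball: bystander: white trackball with a red ball, 150 x 85 mm, 54 mm high, on the bench right of the deck; origin at the centre of its underside
- cleaner: bystander: clear bottle with a black cap, 60 mm in diameter, 150 mm high, on the bench right of the deck; origin at the centre of its underside
- mug: bystander: white mug, 80 mm in diameter, 90 mm high, on the bench left of the deck; origin at the centre of its underside
Not all that is in view belongs to the job. What is shaped like the refill4 but yellow is not meant.

How it is judged:
By the outcome, as a careful person would: the job done as asked, in the order asked, and still so for the second after the job is handed in, with the robot touching nothing.
Of refill1, refill2, refill3, refill4, refill5 only 3 to 5 are there at a start; the rules pass over those that are not, and their reading is None.
At some moment in a run one of refill1, refill2, refill3, refill4, refill5 may be knocked a few centimetres aside while the robot is not near it.
Once in a run the grip may slacken for a moment while it holds something.
It also fails if it takes over 210 s, if anything falls off the work surface, if the arm or the gripper's body presses on something with over 40 N, if the wrist force passes 120 N, or if a joint passes its speed limit or range.

## Working session

There is one attempt and no reset: what is moved stays moved. The work goes in short steps, Python scripts to look and compute and a tool call to move; the robot and the scene stay as the last step left them, time stands still between calls to the robot, and variables do not carry over. Pictures are saved under pics/ and viewed, at most 14 in all, crops included, and the job is handed in when it is done.

Besides the shell and the picture viewer there is one more tool, called after "Call:" as name(argument=value, ...) on one line, values as JSON. carry_out: Moves the arm, as the interface text tells. Its arguments: {"type":"object","properties":{"series":{"type":"array","items":{"type":"array","items":{"type":"number","minimum":-1,"maximum":1}}},"fingers":{"type":"number"}},"required":["series"]}

```bash
mkdir -p pics; ls; cat > h.py <<'E'
import numpy as np, cv2
from cell import env
def shot(cam,name=None):
    im=env.read_camera(cam)
    if name: cv2.imwrite(f'pics/{name}.png',cv2.cvtColor(im,cv2.COLOR_RGB2BGR))
    return im
def px2w(cam,uv,z):
    c=env.calibration(cam);K=np.array(c['K'],float);d=np.array(c['dist'],float);T=np.array(c['pose'])
    p=cv2.undistortPoints(np.array(uv,float).reshape(-1,1,2),K,d).reshape(-1,2)
    r=np.c_[p,np.ones(len(p))]@T[:3,:3].T;o=T[:3,3]
    return o+r*((z-o[2])/r[:,2])[:,None]
def w2px(cam,P):
    c=env.calibration(cam);T=np.linalg.inv(np.array(c['pose']))
    return cv2.projectPoints(np.array(P,float).reshape(-1,1,3),cv2.Rodrigues(T[:3,:3])[0],T[:3,3],np.array(c['K'],float),np.array(c['dist'],float))[0].reshape(-1,2)
def find(cam,l):
    return [(round(d['conf'],2),round(d['position'][1]*640),round(d['position'][0]*480)) for d in env.look_for(cam,l)]
E
python3 - <<'E'
from h import *
np.set_printoptions(precision=1,suppress=True)
for c in('scene','top'):
    shot(c,c+'0'); print(c,env.calibration(c)['pose'])
    for l in('refill1','stood1','lock_top','deck','roller'): print(l,find(c,l))
print(env.state())
E
```

```text
pics
scene [[  -0.3    0.8   -0.5 1118.9]
 [   1.     0.3   -0.2  208.4]
 [  -0.    -0.5   -0.9 1201.9]
 [   0.     0.     0.     1. ]]
refill1 [(0.89, 446, 206), (0.81, 264, 225), (0.77, 341, 246), (0.69, 376, 258), (0.59, 423, 272)]
stood1 [(0.93, 355, 285), (0.91, 271, 256)]
lock_top []
deck [(0.61, 328, 288)]
roller [(0.73, 242, 286)]
top [[   0.    -1.     0.1  370.1]
 [  -1.    -0.     0.     0.2]
 [  -0.    -0.1   -1.  1378.8]
 [   0.     0.     0.     1. ]]
refill1 [(0.86, 305, 234), (0.76, 405, 239), (0.72, 265, 231), (0.67, 211, 227), (0.56, 197, 333)]
stood1 [(0.9, 382, 195), (0.66, 279, 187)]
lock_top [(0.53, 326, 153)]
deck [(0.83, 319, 202)]
roller [(0.8, 395, 157), (0.38, 278, 186)]
{'t': 0.6, 'joints': array([ 1.1,  0.5,  1.6,  0. ,  1.1, -0.1]), 'qvel': array([ 0., -0., -0.,  0.,  0., -0.]), 'tau': array([ -0. , -61.2, -25.8,   0.1,   0. ,  -0. ]), 'eef_pos': array([207.1, 589.7, 214.7]), 'tcp_rot': array([3.1, 0. , 2.8]), 'ft_force': array([1. , 0.3, 0.4]), 'moment': array([-0.,  0.,  0.]), 'grip_force': 0.0, 'opening': 0.9983007235103559}
```

View pics/top0.png

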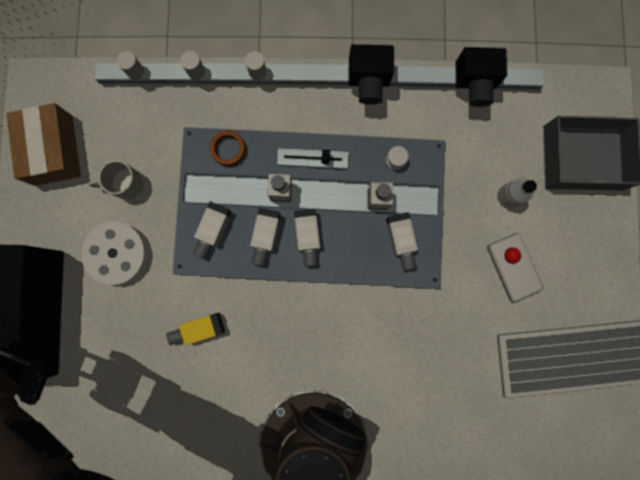

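View pics/scene0.png

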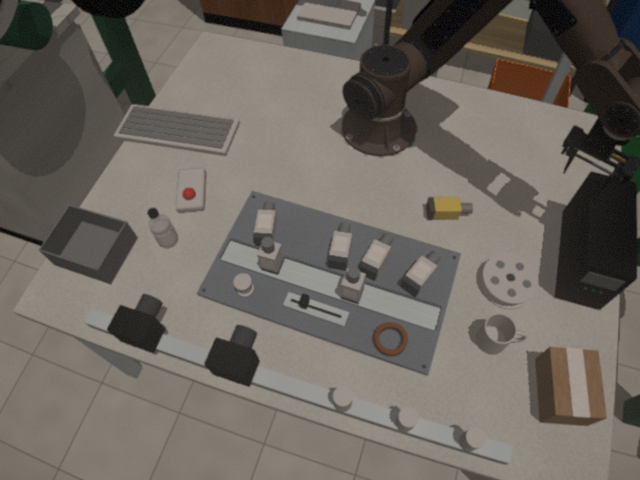

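The top view shows four white toppled bottles at about (212,230), (265,236), (307,236) and (403,241). Two stand in the lane at (279,187) and (381,195), and the lock grip is at (326,156). The yellow look-alike at (197,330) is off the deck, so it is not meant. I'll enlarge the deck to confirm.

```bash
python3 - <<'E'
from h import *
np.set_printoptions(precision=1,suppress=True)
im=cv2.imread('pics/top0.png')
c=cv2.convertScaleAbs(cv2.resize(im[120:295,170:450],None,fx=2.8,fy=2.8,interpolation=cv2.INTER_CUBIC),alpha=1.3)
cv2.imwrite('pics/crop1.png',c)
# deck outline by colour
hsv=cv2.cvtColor(im,cv2.COLOR_BGR2HSV);print(hsv[260,340],hsv[330,340],hsv[200,320],hsv[232,307])
m=((hsv[...,0]>95)&(hsv[...,0]<125)&(hsv[...,1]>40)&(hsv[...,2]>40)).astype(np.uint8)
m[:, :165]=0;m[:,455:]=0;m[:115]=0;m[300:]=0
cnt=max(cv2.findContours(m,cv2.RETR_EXTERNAL,cv2.CHAIN_APPROX_NONE)[0],key=cv2.contourArea).reshape(-1,2)
h=cv2.convexHull(cnt).reshape(-1,2)
P=px2w('top',h,16)[:,:2]
r=cv2.minAreaRect(P.astype(np.float32));print(r)
E
```

```text
[101  26  79] [ 23  36 129] [ 67  14 160] [ 20  38 154]Traceback (most recent call last):
  File "<stdin>", line 10, in <module>
ValueError: max() iterable argument is empty
```

View pics/crop1.png

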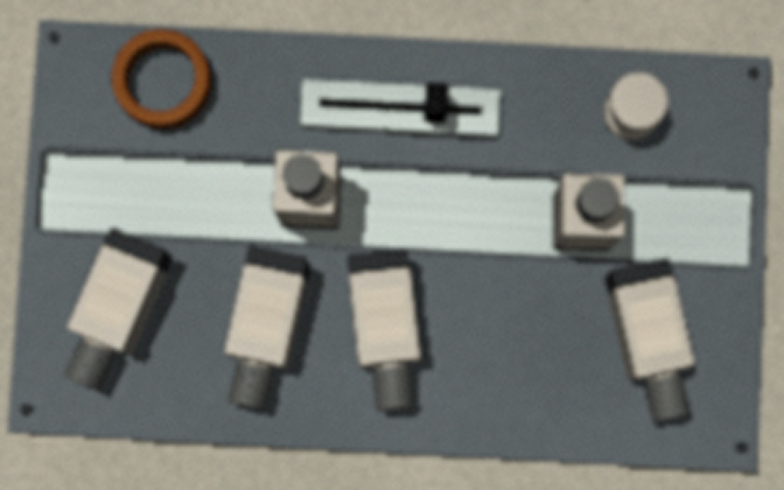

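The crop confirms four toppled white bottles with grey caps on the apron. The yellow one is outside the deck and is excluded. Next I'll measure their poses.

```bash
cat > meas.py <<'E'
from h import *
def deck():
    c=np.array([[40,20],[770,58],[757,472],[10,432]])/2.8+[170,120]
    P=px2w('top',c,16)[:,:2]
    Q=np.array([[180,320],[180,-320],[-180,-320],[-180,320.]])
    cx=P.mean(0);H=(Q-Q.mean(0)).T@(P-cx);U,S,V=np.linalg.svd(H);R=(V.T@U.T)
    o=cx-R@Q.mean(0)
    return P,o,R,P-(Q@R.T+o)
def bottles(im):
    hsv=cv2.cvtColor(im,cv2.COLOR_RGB2HSV)
    m=((hsv[...,0]>8)&(hsv[...,0]<35)&(hsv[...,2]>120)).astype(np.uint8)
    roi=np.zeros_like(m);cv2.fillPoly(roi,[np.array([[184,203],[438,216],[437,284],[178,271]])],1)
    m=m*roi
    out=[]
    for c in cv2.findContours(m,cv2.RETR_EXTERNAL,cv2.CHAIN_APPROX_NONE)[0]:
        if cv2.contourArea(c)<250: continue
        P=px2w('top',c.reshape(-1,2),66)[:,:2].astype(np.float32)
        (cx,cy),(w,h),a=cv2.minAreaRect(P)
        a=np.radians(a)+(0 if w>h else np.pi/2)
        d=np.array([np.cos(a),np.sin(a)]); d=-d if d[0]>0 else d   # base->cap points to -x
        c0=np.array([cx,cy]); out.append((c0,d,max(w,h),min(w,h)))
    return sorted(out,key=lambda b:-b[0][1])
E
python3 - <<'E'
from meas import *
np.set_printoptions(precision=1,suppress=True)
P,o,R,e=deck();print(P,o,np.degrees(np.arctan2(R[1,0],R[0,0])),R,e)
im=cv2.cvtColor(cv2.imread('pics/top0.png'),cv2.COLOR_BGR2RGB)
for c,d,l,w in bottles(im):
    b=c-d*54
    print('c',c,'yaw',np.degrees(np.arctan2(d[1],d[0])),l,w,'base',b,'cap117',b+117*d,'deckframe base',R.T@(b-o))
k=np.array([[436,95],[301,175],[598,200],[638,100]])/2.8+[170,120]
for q,z in zip(k,(70.5,136,136,66)):
    p=px2w('top',q,z)[0,:2];print(p,R.T@(p-o))
print(env.calibration('top')['K'])
E
```

```text
[[ 754.   328.4]
 [ 728.6 -308.6]
 [ 369.7 -294.8]
 [ 394.7  341.1]] [561.8  16.5] -2.2310253265732825 [[ 1.  0.]
 [-0.  1.]] [[-0.1 -0.8]
 [-0.6  1.6]
 [ 0.3  1.4]
 [ 0.4 -2.2]]
c [506.7 249.1] yaw 158.36217498779297 73.84925079345703 47.629302978515625 base [556.9 229.2] cap117 [448.2 272.3] deckframe base [-13.1 212.3]
c [494.8 123.3] yaw 168.66598510742188 73.4242172241211 47.60533142089844 base [547.7 112.6] cap117 [433.  135.6] deckframe base [-17.8  95.5]
c [494.9  23.8] yaw -172.4809937477112 73.61215209960938 47.39459991455078 base [548.4  30.8] cap117 [432.4  15.5] deckframe base [-13.9  13.8]
c [ 488.8 -198.7] yaw -166.64929294586182 72.79251861572266 46.544246673583984 base [ 541.3 -186.2] cap117 [ 427.5 -213.2] deckframe base [ -12.5 -203.4]
[678.2 -17.5] [117.6 -29.5]
[597.3  88.6] [32.7 73.4]
[ 580.7 -144.6] [  25.2 -160.3]
[ 677.5 -186.1] [ 123.6 -198. ]
[[573.1   0.  315.3]
 [  0.  573.1 235.7]
 [  0.    0.    1. ]]
```

```bash
cat >> meas.py <<'E'
O=np.array([591.8,15.3]);A=np.radians(-2.23);RD=np.array([[np.cos(A),-np.sin(A)],[np.sin(A),np.cos(A)]])
def W(x,y): return O+RD@[x,y]
def D(p): return RD.T@(np.array(p[:2])-O)
def S():
    s=env.state();r=s['tcp_rot']
    print('t',round(s['t'],2),'tcp',s['eef_pos'].round(1),'rot',np.degrees(r).round(1),'F',np.round(s['ft_force'],1),'open',round(s['opening']*95,1),'grip',round(s['grip_force'],1))
E
python3 -c "
from meas import *
S();print(W(85,-29.5),W(85,90.5))"
```

```text
t 0.6 tcp [207.1 589.7 214.7] rot [180.    0.  160.6] F [1.  0.3 0.4] open 94.8 grip 0.0
[675.58775278 -17.48509546] [680.25707477 102.42402609]
```

Call:
carry_out(series=[[0.47,-0.61,0,0.5],[0.47,-0.61,0,0.5],[0.47,-0.61,0,0.5],[0.47,-0.61,0,0.5],[0.47,-0.61,0,0.5]], fingers=-0.2)

```text
t: 1.1
eef_pos: [325.3, 436.0, 214.8]
tcp_rot: [3.141, 0.0, 3.068]
ft_force: [0.0, 0.4, -0.1]
opening: 0.642
grip_force: 0.0
```

Call:
carry_out(series=[[0.47,-0.61,0,0],[0.47,-0.61,0,0],[0.47,-0.61,0,0],[0.47,-0.61,0,0],[0.47,-0.61,0,0]])

```text
t: 1.6
eef_pos: [442.9, 283.4, 214.9]
tcp_rot: [3.141, 0.0, 3.066]
ft_force: [-0.7, 0.3, -0.0]
opening: 0.604
grip_force: 0.0
```

Call:
carry_out(series=[[0.47,-0.61,0,0],[0.47,-0.61,0,0],[0.47,-0.61,0,0],[0.47,-0.61,0,0],[0.47,-0.61,0,0]])

```text
t: 2.1
eef_pos: [560.5, 130.8, 214.8]
tcp_rot: [3.141, 0.0, 3.066]
ft_force: [0.5, 0.9, -1.0]
opening: 0.601
grip_force: 0.0
```

Call:
carry_out(series=[[0.466,-0.593,0,0.35],[0.466,-0.593,0,0],[0.466,-0.593,0,0],[0.466,-0.593,0,0],[0.466,-0.593,0,0]])

```text
t: 2.6
eef_pos: [676.9, -17.5, 214.7]
tcp_rot: [3.141, 0.0, 3.102]
ft_force: [0.6, 0.4, -0.3]
opening: 0.6
grip_force: 0.0
```

Call:
carry_out(series=[[0,0,-0.5,0],[0,0,-0.7,0],[0,0,-0.7,0],[0,0,-0.5,0],[0,0,-0.3,0]])

```text
t: 3.1
eef_pos: [675.4, -16.0, 77.5]
tcp_rot: [3.141, -0.002, 3.102]
ft_force: [-1.2, -0.2, 0.1]
opening: 0.601
grip_force: 0.0
```

```bash
python3 - <<'E'
from h import *
a=shot('top');b=shot('scene')
a=cv2.resize(a[110:230,240:400],None,fx=2.5,fy=2.5);b=cv2.resize(b[220:340,220:380],None,fx=2.5,fy=2.5)
cv2.imwrite('pics/p1.png',cv2.cvtColor(np.hstack([a,b]),cv2.COLOR_RGB2BGR))
E
```

```text
(no output)
```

View pics/p1.png

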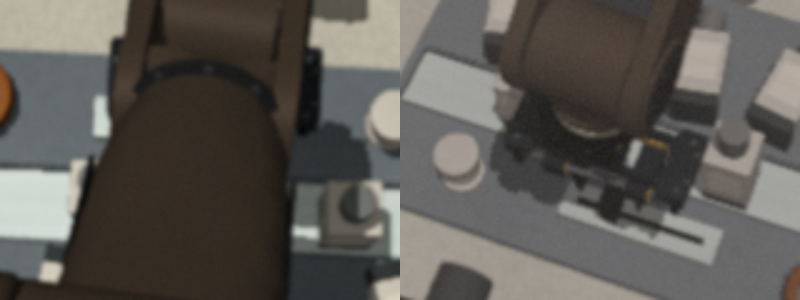

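The grip sits between the open fingers (scene crop near (610,200)), clear of the standing bottle. I'll descend, close and slide left.

Call:
carry_out(series=[[0,0,-0.4,0],[0,0,-0.3,0],[0,0,0,0],[0,0,0,0],[0,0,0,0]])

```text
t: 3.7
eef_pos: [676.6, -16.1, 45.8]
tcp_rot: [-3.142, 0.001, 3.102]
ft_force: [-0.4, 0.4, -0.6]
opening: 0.603
grip_force: 0.0
```

Call:
carry_out(series=[[0,0,0,0],[0,0,0,0],[0,0,0,0],[0,0,0,0],[0,0,0,0]], fingers=1)

```text
t: 4.2
eef_pos: [676.1, -16.1, 44.7]
tcp_rot: [3.142, 0.0, 3.102]
ft_force: [-0.5, -2.8, 0.2]
opening: 0.235
grip_force: 0.8
```

Call:
carry_out(series=[[0,0,0,0],[0,0,0,0],[0.01,0.2,0,0],[0.01,0.3,0,0],[0.01,0.3,0,0]])

```text
t: 4.7
eef_pos: [677.7, 25.3, 44.7]
tcp_rot: [3.142, 0.0, 3.102]
ft_force: [0.2, -1.8, 1.1]
opening: 0.208
grip_force: 30.0
```

Call:
carry_out(series=[[0.015,0.3,0,0],[0.015,0.3,0,0],[0.015,0.3,0,0],[0.015,0.3,0,0],[0,0,0,0]])

```text
t: 5.2
eef_pos: [679.8, 77.9, 44.7]
tcp_rot: [-3.131, -0.003, 3.106]
ft_force: [-8.9, -60.3, 9.7]
opening: 0.293
grip_force: 30.1
```

The track drawing (140 mm slot) shows that the grip started about 25–30 mm short of the right end. The 60 N reaction after about 95 mm is therefore the left end stop. I'll ease off, open and check.

Call:
carry_out(series=[[0,-0.08,0,0],[0,0,0,0],[0,0,0,0],[0,0,0,0],[0,0,0,0]])

```text
t: 5.7
eef_pos: [679.7, 73.5, 44.7]
tcp_rot: [-3.133, -0.003, 3.102]
ft_force: [-9.5, -44.6, 7.0]
opening: 0.207
grip_force: 30.0
```

Call:
carry_out(series=[[0,0,0,0],[0,0,0,0],[0,0,0,0],[0,0,0,0],[0,0,0,0]], fingers=-0.2)

```text
t: 6.2
eef_pos: [680.7, 80.8, 44.5]
tcp_rot: [3.141, 0.0, 3.103]
ft_force: [-0.7, 0.5, 0.9]
opening: 0.564
grip_force: 0.0
```

Call:
carry_out(series=[[0,0,0.5,0],[0,0,0.9,0],[0,0,0.9,0],[0,0,0.5,0],[0,0,0,0]])

```text
t: 6.7
eef_pos: [682.1, 80.7, 189.0]
tcp_rot: [3.141, 0.007, 3.103]
ft_force: [-0.4, 0.5, -0.1]
opening: 0.596
grip_force: 0.0
```

Call:
carry_out(series=[[-0.9,0,0,0],[-0.9,0,0,0],[-0.9,0,0,0],[-0.9,0,0,0],[-0.9,0,0,0]])

```text
t: 7.2
eef_pos: [453.3, 80.3, 183.7]
tcp_rot: [3.141, -0.001, 3.103]
ft_force: [-0.3, 0.7, 1.1]
opening: 0.599
grip_force: 0.0
```

```bash
python3 - <<'E'
from meas import *
a=shot('top');S()
a=cv2.resize(a[120:295,170:450],None,fx=2.8,fy=2.8,interpolation=cv2.INTER_CUBIC)
cv2.imwrite('pics/p2.png',cv2.cvtColor(a,cv2.COLOR_RGB2BGR))
E
```

```text
t 7.25 tcp [446.4  80.5 183.2] rot [-180.    -0.4  177.8] F [-3.4  1.8 -0. ] open 57.2 grip 0.0
```

View pics/p2.png

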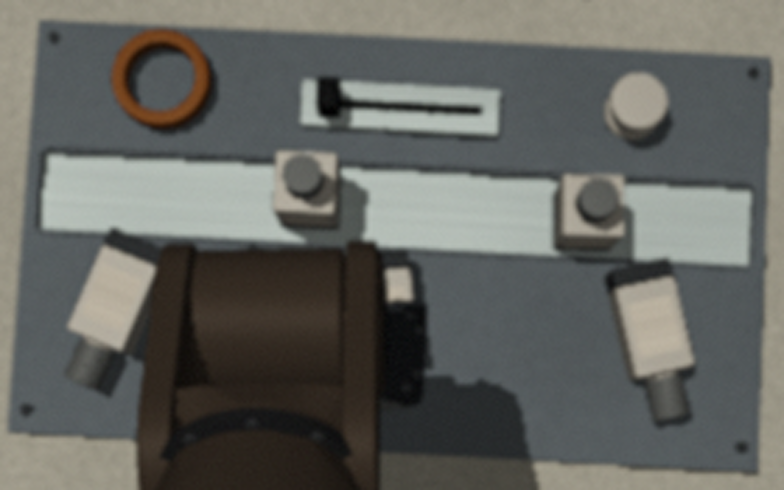

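The lock grip is at the left end of its slot (329,97), so it is unlocked. The first bottle is the middle one (third from the left), near (432,15).

Call:
carry_out(series=[[-0.1,-0.4,0,0.6],[-0.1,-0.45,0,0.6],[-0.1,-0.45,0,0.42],[0,0,0,0],[0,0,0,0]])

```text
t: 7.75
eef_pos: [440.5, 15.1, 184.2]
tcp_rot: [3.141, -0.001, -3.013]
ft_force: [0.4, -0.2, -0.1]
opening: 0.599
grip_force: 0.0
```

Call:
carry_out(series=[[0,0,-0.5,0],[0,0,-0.6,0],[0,0,-0.5,0],[0,0,0,0],[0,0,0,0]])

```text
t: 8.25
eef_pos: [440.8, 15.6, 104.8]
tcp_rot: [3.141, -0.001, -3.011]
ft_force: [0.4, 0.1, 0.7]
opening: 0.601
grip_force: 0.0
```

Call:
carry_out(series=[[-0.18,0,0,0],[0,0,-0.5,0],[0,0,-0.5,0],[0,0,-0.4,0],[0,0,-0.24,0]])

```text
t: 8.75
eef_pos: [431.4, 15.1, 22.6]
tcp_rot: [-3.142, 0.001, -3.012]
ft_force: [0.1, -0.7, 0.6]
opening: 0.601
grip_force: 0.0
```

Call:
carry_out(series=[[0,0,0,0],[0,0,0,0],[0,0,0,0],[0,0,0,0],[0,0,0,0]], fingers=1)

```text
t: 9.25
eef_pos: [431.9, 14.9, 23.5]
tcp_rot: [-3.141, 0.001, -3.011]
ft_force: [-1.2, -0.0, 8.0]
opening: 0.329
grip_force: 30.0
```

Call:
carry_out(series=[[0,0,0,0],[0,0,0,0],[0,0,0.1,0],[0,0,0.15,0],[0,0,0.15,0]])

```text
t: 9.75
eef_pos: [431.5, 15.0, 43.3]
tcp_rot: [3.141, -0.0, -3.011]
ft_force: [1.4, 0.4, -2.2]
opening: 0.332
grip_force: 30.0
```

Call:
carry_out(series=[[0,0,0.2,0],[0,0,0.2,0],[0,0,0.2,0],[0,0,0.2,0],[0,0,0.0,0]])

```text
t: 10.25
eef_pos: [432.2, 14.9, 84.0]
tcp_rot: [-3.141, 0.002, -3.011]
ft_force: [0.2, 0.0, -3.9]
opening: 0.33
grip_force: 30.0
```

```bash
python3 - <<'E'
from meas import *
a=shot('top');b=shot('scene');S()
a=cv2.resize(a[150:300,240:400],None,fx=2.5,fy=2.5);b=cv2.resize(b[170:320,260:420],None,fx=2.5,fy=2.5)
cv2.imwrite('pics/p3.png',cv2.cvtColor(np.hstack([a,b]),cv2.COLOR_RGB2BGR))
E
```

```text
t 10.35 tcp [431.7  14.9  82.9] rot [-180.     0.  -172.5] F [ 0.3 -0.8 -3.2] open 31.3 grip 30.0
```

View pics/p3.png

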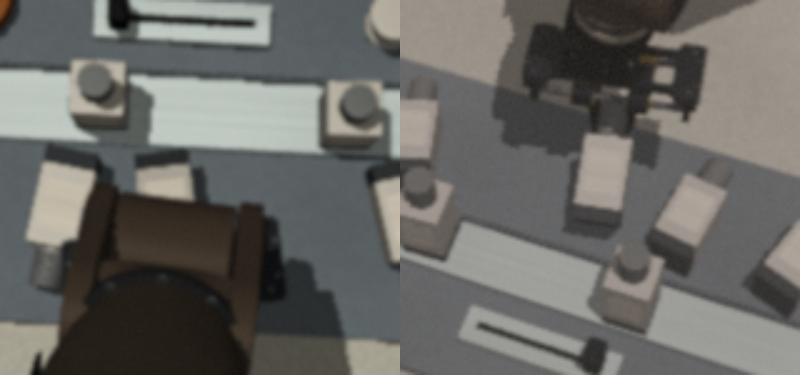

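```bash
python3 - <<'E'
from h import *
g=np.array([431.7,14.9,102]);d=-np.array([np.cos(np.radians(187.5)),np.sin(np.radians(187.5)),0])
for t in (0,10,20,30,40,50,60):
    a=np.radians(t);ax=d*np.cos(a)-np.array([0,0,np.sin(a)]);up=d*np.sin(a)+np.array([0,0,np.cos(a)])
    P=np.array([g+ax*118+up*25,g+ax*102+up*25,g+ax*118-up*25])
    print(t,P[0,2].round(),P[2,2].round(),w2px('top',P).round(0).tolist(),w2px('scene',P).round(0).tolist())
E
```

```text
0 127.0 77.0 [[304.0, 205.0], [305.0, 213.0], [304.0, 208.0]] [[337.0, 249.0], [338.0, 244.0], [337.0, 259.0]]
10 106.0 57.0 [[304.0, 206.0], [305.0, 212.0], [305.0, 212.0]] [[336.0, 254.0], [337.0, 248.0], [337.0, 260.0]]
20 85.0 38.0 [[304.0, 207.0], [305.0, 214.0], [305.0, 217.0]] [[336.0, 258.0], [337.0, 252.0], [337.0, 260.0]]
30 65.0 21.0 [[304.0, 211.0], [305.0, 216.0], [306.0, 223.0]] [[337.0, 260.0], [338.0, 254.0], [338.0, 259.0]]
40 45.0 7.0 [[305.0, 215.0], [306.0, 220.0], [307.0, 230.0]] [[337.0, 260.0], [338.0, 255.0], [339.0, 257.0]]
50 28.0 -4.0 [[306.0, 221.0], [306.0, 225.0], [308.0, 238.0]] [[338.0, 260.0], [339.0, 254.0], [340.0, 253.0]]
60 12.0 -13.0 [[307.0, 227.0], [307.0, 230.0], [309.0, 246.0]] [[339.0, 258.0], [339.0, 253.0], [341.0, 249.0]]
```

The tilt is about 30°, with the foot still on the deck, so the bottle droops freely in the pads. I'll keep lifting.

Call:
carry_out(series=[[0,0,0.24,0],[0,0,0.24,0],[0,0,0.24,0],[0,0,0.24,0],[0,0,0.24,0]])

```text
t: 10.85
eef_pos: [431.3, 15.0, 142.6]
tcp_rot: [3.141, -0.001, -3.011]
ft_force: [-0.3, -1.0, -3.2]
opening: 0.331
grip_force: 30.0
```

Call:
carry_out(series=[[0.1,0,0,-0.5],[0.25,-0.02,0,-0.5],[0.3,-0.02,0,-0.62],[0.3,-0.02,0,0],[0.3,-0.02,0,0]])

```text
t: 11.35
eef_pos: [494.5, 10.9, 142.0]
tcp_rot: [3.141, -0.001, 3.102]
ft_force: [0.3, -0.4, -2.2]
opening: 0.332
grip_force: 30.0
```

Call:
carry_out(series=[[0.3,-0.02,0,0],[0.3,-0.02,0,0],[0.3,-0.02,0,0],[0.1,-0.02,0,0],[0,0,0,0]])

```text
t: 11.85
eef_pos: [544.0, 6.9, 141.9]
tcp_rot: [3.141, -0.001, 3.102]
ft_force: [-0.1, 0.1, -3.4]
opening: 0.336
grip_force: 30.0
```

```bash
python3 - <<'E'
from meas import *
a=shot('top');b=shot('scene');S();print(W(0,-10))
a=cv2.resize(a[150:300,240:400],None,fx=2.5,fy=2.5);b=cv2.resize(b[170:320,260:420],None,fx=2.5,fy=2.5)
cv2.imwrite('pics/p4.png',cv2.cvtColor(np.hstack([a,b]),cv2.COLOR_RGB2BGR))
E
```

```text
t 11.95 tcp [543.3   7.  142.2] rot [ 1.800e+02 -1.000e-01  1.777e+02] F [-0.2  0.7 -2.3] open 31.0 grip 30.0
[591.41088983   5.3075732 ]
```

View pics/p4.png

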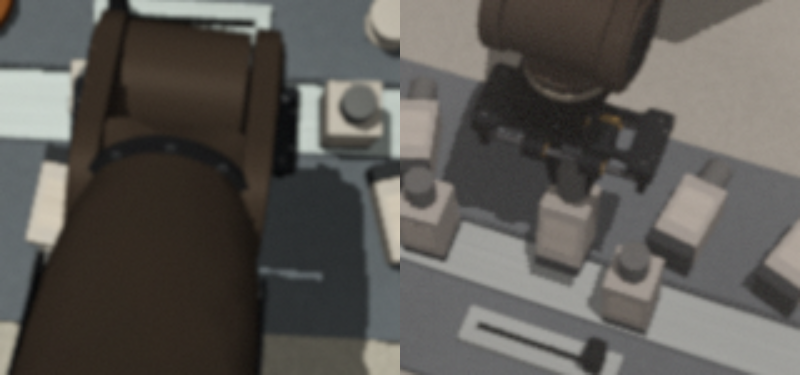

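```bash
cat >> meas.py <<'E'
def tiltpx(tcp,yaw,off=(260,170),k=2.5,d=118,x0=400):
    g=np.array(tcp,float)+[0,0,19];h=np.array([-np.cos(np.radians(yaw)),-np.sin(np.radians(yaw)),0]);s=np.array([-h[1],h[0],0])
    for t in (90,80,70,60,50):
        a=np.radians(t);ax=h*np.cos(a)-np.array([0,0,np.sin(a)]);up=h*np.sin(a)+np.array([0,0,np.cos(a)])
        # far-bottom-edge corners, far-shoulder corners
        P=np.array([g+ax*d+up*25+s*25,g+ax*d+up*25-s*25,g+ax*(d-92)+up*25+s*25,g+ax*(d-92)+up*25-s*25])
        print(t,P[0,2].round(),((w2px('scene',P)-off)*k+[x0,0]).round().tolist())
E
python3 -c "
from meas import *
tiltpx([543.3,7,142.2],177.7)"
```

```text
90 43.0 [[586.0, 253.0], [542.0, 239.0], [586.0, 212.0], [539.0, 197.0]]
80 49.0 [[579.0, 266.0], [535.0, 252.0], [584.0, 213.0], [537.0, 198.0]]
70 59.0 [[573.0, 278.0], [528.0, 263.0], [583.0, 213.0], [536.0, 198.0]]
60 72.0 [[567.0, 286.0], [522.0, 271.0], [582.0, 212.0], [535.0, 197.0]]
50 87.0 [[562.0, 292.0], [516.0, 277.0], [582.0, 210.0], [534.0, 195.0]]
```

Call:
carry_out(series=[[0.16,0,0,0],[0.16,-0.02,0,0],[0.16,0,0,0],[0,0,-0.2,0],[0,0,-0.2,0]])

```text
t: 12.45
eef_pos: [568.0, 6.0, 121.7]
tcp_rot: [3.141, -0.0, 3.102]
ft_force: [0.2, -0.2, -3.5]
opening: 0.331
grip_force: 30.0
```

Call:
carry_out(series=[[0,0,-0.14,0],[0,0,-0.06,0],[0,0,-0.04,0],[0,0,-0.04,0],[0,0,0,0]])

```text
t: 12.95
eef_pos: [570.6, 5.7, 111.9]
tcp_rot: [-3.141, 0.008, 3.102]
ft_force: [-1.3, -0.4, 29.9]
opening: 0.331
grip_force: 30.0
```

Call:
carry_out(series=[[0,0,0.06,0],[0.1,0,0,0],[0.1,0,0,0],[0.1,0,0,0],[0.1,0,0,0]])

```text
t: 13.45
eef_pos: [588.1, 5.9, 111.3]
tcp_rot: [-3.142, -0.001, 3.102]
ft_force: [-1.9, -0.6, 1.5]
opening: 0.334
grip_force: 30.0
```

Call:
carry_out(series=[[0.05,0,0,0],[0,0,0,0],[0,0,0,0],[0,0,0,0],[0,0,0,0]])

```text
t: 13.95
eef_pos: [590.6, 6.0, 111.4]
tcp_rot: [3.141, -0.0, 3.102]
ft_force: [0.3, -0.2, -3.1]
opening: 0.334
grip_force: 30.0
```

```bash
python3 - <<'E'
from meas import *
b=shot('scene');S();s=env.state()
tiltpx(s['eef_pos'],177.8,off=(280,200),k=4,x0=0)
b=cv2.resize(b[200:320,280:400],None,fx=4,fy=4)
cv2.imwrite('pics/p5.png',cv2.cvtColor(b,cv2.COLOR_RGB2BGR))
E
```

```text
t 14.0 tcp [590.6   6.  111.5] rot [180.    0.  177.7] F [ 0.4  0.4 -3.6] open 31.3 grip 30.0
90 12.0 [[195.0, 365.0], [125.0, 342.0], [193.0, 305.0], [119.0, 281.0]]
80 19.0 [[184.0, 388.0], [114.0, 364.0], [191.0, 307.0], [116.0, 283.0]]
70 28.0 [[174.0, 407.0], [103.0, 383.0], [189.0, 308.0], [113.0, 283.0]]
60 41.0 [[164.0, 422.0], [92.0, 397.0], [187.0, 307.0], [112.0, 282.0]]
50 56.0 [[156.0, 432.0], [82.0, 407.0], [186.0, 304.0], [110.0, 279.0]]
```

View pics/p5.png

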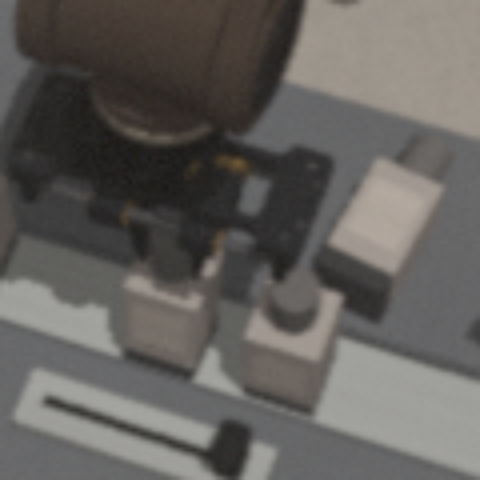

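The bottle is now nearly upright in the lane (foot at (125–190, 353–375)). I'll lower it to contact and release.

Call:
carry_out(series=[[0,0,-0.05,0],[0,0,-0.02,0],[0,0,0,0],[0,0,0,0],[0,0,0,0]])

```text
t: 14.5
eef_pos: [592.7, 5.7, 110.6]
tcp_rot: [-3.141, 0.006, 3.102]
ft_force: [0.8, 0.5, 17.2]
opening: 0.328
grip_force: 30.0
```

Call:
carry_out(series=[[0,0,0.04,0],[0,0,0,0],[0,0,0,0],[0,0,0,0],[0,0,0,0]], fingers=-0.2)

```text
t: 15.0
eef_pos: [590.5, 6.0, 109.9]
tcp_rot: [3.141, -0.0, 3.102]
ft_force: [-0.6, 0.8, -0.3]
opening: 0.595
grip_force: 0.0
```

Call:
carry_out(series=[[0,0,0.2,0],[0,0,0.4,0],[0,0,0.6,0],[0,0,0.4,0],[-0.3,0,0,0]])

```text
t: 15.5
eef_pos: [577.6, 5.8, 193.5]
tcp_rot: [-3.141, 0.006, 3.102]
ft_force: [-0.7, -0.6, -0.4]
opening: 0.598
grip_force: 0.0
```

Call:
carry_out(series=[[-0.8,0,0,0],[-0.9,0,0,0],[-0.9,0,0,0],[-0.5,0,0,0],[0,0,0,0]])

```text
t: 16.0
eef_pos: [418.0, 6.2, 191.0]
tcp_rot: [3.141, -0.0, 3.102]
ft_force: [-0.3, 0.2, -0.5]
opening: 0.599
grip_force: 0.0
```

```bash
python3 - <<'E'
from meas import *
np.set_printoptions(precision=1,suppress=True)
a=shot('top');S()
for c,d,l,w in bottles(a):
    b=c-d*54;print('c',c,'yaw',np.degrees(np.arctan2(d[1],d[0])),l,w,'cap116',b+116*d,D(b))
print(find('top','stood1'),find('top','refill1'))
a=cv2.resize(a[120:295,170:450],None,fx=2.8,fy=2.8,interpolation=cv2.INTER_CUBIC)
cv2.imwrite('pics/p6.png',cv2.cvtColor(a,cv2.COLOR_RGB2BGR))
E
```

```text
t 16.05 tcp [420.2   6.  191.2] rot [-180.     0.1  177.7] F [ 0.  -0.2  1.1] open 57.0 grip 0.0
c [505.3 249.6] yaw 158.35700225830078 78.62881469726562 49.431724548339844 cap116 [447.7 272.5] [-44.6 212.8]
c [478.7 144.7] yaw 175.3202209472656 80.28495788574219 49.694427490234375 cap116 [416.9 149.8] [-64.1 122.6]
c [ 488.4 -199.2] yaw -166.64204025268555 75.762451171875 49.43193054199219 cap116 [ 428.1 -213.5] [ -43.  -203.8]
[(0.89, 382, 197), (0.61, 276, 187)] [(0.89, 209, 229), (0.86, 198, 331), (0.73, 406, 235), (0.69, 252, 238), (0.59, 314, 187)]
```

View pics/p6.png

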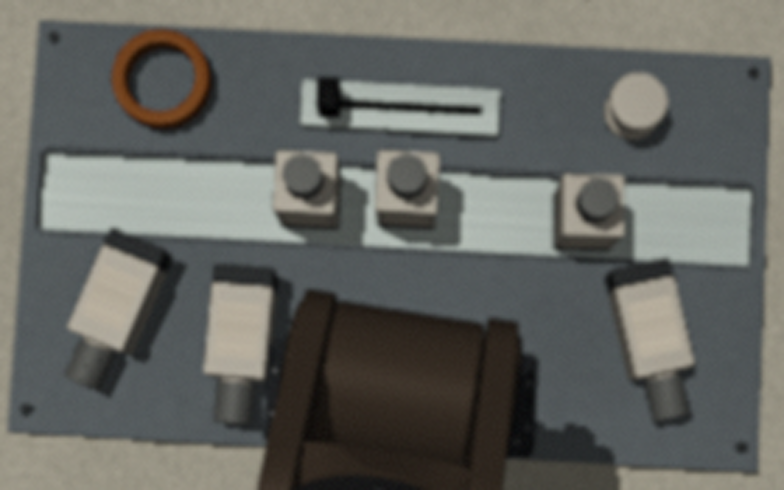

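Bottle one stands in the lane at (407,180). The disturbance has moved the second-from-left bottle, now at (240,325) in the crop. Next is the right bottle.

Call:
carry_out(series=[[0.04,-0.8,0,0.6],[0.04,-0.9,0,0.7],[0.04,-0.9,0,0.7],[0.04,-0.9,0,0.6],[0.04,-0.88,0,0]])

```text
t: 16.65
eef_pos: [431.4, -215.6, 190.1]
tcp_rot: [-3.141, 0.0, -2.907]
ft_force: [-0.4, 0.8, 0.2]
opening: 0.601
grip_force: 0.0
```

Call:
carry_out(series=[[0,0,0,0],[0,0,-0.5,0],[0,0,-0.7,0],[0,0,-0.7,0],[0,0,-0.3,0]])

```text
t: 17.15
eef_pos: [430.5, -212.4, 77.4]
tcp_rot: [3.139, -0.002, -2.909]
ft_force: [-0.3, -0.5, 0.5]
opening: 0.603
grip_force: 0.0
```

Call:
carry_out(series=[[0,0,-0.5,0],[0,0,-0.5,0],[0,0,-0.16,0],[0,0,0,0],[0,0,0,0]])

```text
t: 17.65
eef_pos: [431.2, -213.2, 22.7]
tcp_rot: [-3.141, 0.0, -2.908]
ft_force: [0.1, 0.8, -0.7]
opening: 0.603
grip_force: 0.0
```

Call:
carry_out(series=[[0,0,0,0],[0,0,0,0],[0,0,0,0],[0,0,0,0],[0,0,0,0]], fingers=1)

```text
t: 18.15
eef_pos: [430.8, -213.2, 22.6]
tcp_rot: [-3.141, 0.001, -2.909]
ft_force: [-1.8, -0.7, 4.8]
opening: 0.329
grip_force: 30.0
```

Call:
carry_out(series=[[0,0,0,0],[0,0,0.1,0],[0,0,0.15,0],[0,0,0.2,0],[0,0,0.2,0]])

```text
t: 18.65
eef_pos: [430.6, -213.0, 55.6]
tcp_rot: [3.141, -0.0, -2.909]
ft_force: [-0.2, -0.5, -2.7]
opening: 0.33
grip_force: 30.0
```

Call:
carry_out(series=[[0,0,0.25,0],[0,0,0.25,0],[0,0,0.25,0],[0,0,0.25,0],[0,0,0.25,0]])

```text
t: 19.15
eef_pos: [430.5, -213.0, 118.4]
tcp_rot: [-3.141, 0.0, -2.909]
ft_force: [0.1, -0.2, -3.5]
opening: 0.33
grip_force: 30.0
```

Call:
carry_out(series=[[0,0,0.25,0],[0,0,0.25,0],[0,0,0,0],[0,0,0,0],[0,0,0,0]])

```text
t: 19.65
eef_pos: [430.4, -212.9, 141.8]
tcp_rot: [3.141, -0.0, -2.909]
ft_force: [-0.1, 0.2, -2.8]
opening: 0.33
grip_force: 30.0
```

Call:
carry_out(series=[[0.1,-0.02,0,-0.5],[0.3,-0.02,0,-0.5],[0.3,-0.02,0,-0.6],[0.3,-0.03,0,-0.5],[0.3,-0.03,0,-0.5]])

```text
t: 20.15
eef_pos: [495.9, -218.9, 141.4]
tcp_rot: [3.141, -0.001, 3.1]
ft_force: [-0.6, 0.4, -3.5]
opening: 0.334
grip_force: 30.0
```

Call:
carry_out(series=[[0.3,-0.03,0,0],[0.3,-0.03,0,0],[0.3,-0.02,0,0],[0.2,-0.02,0,0],[0.1,0,0,0]])

```text
t: 20.65
eef_pos: [556.0, -224.0, 141.4]
tcp_rot: [3.141, -0.001, 3.102]
ft_force: [-0.5, -0.2, -2.1]
opening: 0.327
grip_force: 30.0
```

```bash
python3 - <<'E'
from meas import *
b=shot('scene');S();s=env.state()
print(W(0,-240),W(-24,-240))
tiltpx(s['eef_pos'],177.8,off=(200,170),k=4,x0=0)
b=cv2.resize(b[170:290,200:320],None,fx=4,fy=4)
cv2.imwrite('pics/p7.png',cv2.cvtColor(b,cv2.COLOR_RGB2BGR))
E
```

```text
t 20.7 tcp [ 556.3 -224.   141.6] rot [180.   -0.  177.8] F [-0.9 -0.2 -3.2] open 31.3 grip 30.0
[ 582.46135601 -224.51824311] [ 558.4795317  -223.58437871]
90 43.0 [[209.0, 329.0], [143.0, 308.0], [188.0, 260.0], [118.0, 238.0]]
80 49.0 [[195.0, 349.0], [129.0, 327.0], [184.0, 262.0], [114.0, 239.0]]
70 58.0 [[181.0, 366.0], [114.0, 344.0], [180.0, 261.0], [110.0, 239.0]]
60 71.0 [[167.0, 378.0], [99.0, 356.0], [177.0, 260.0], [106.0, 237.0]]
50 86.0 [[154.0, 386.0], [85.0, 363.0], [175.0, 256.0], [104.0, 233.0]]
```

View pics/p7.png

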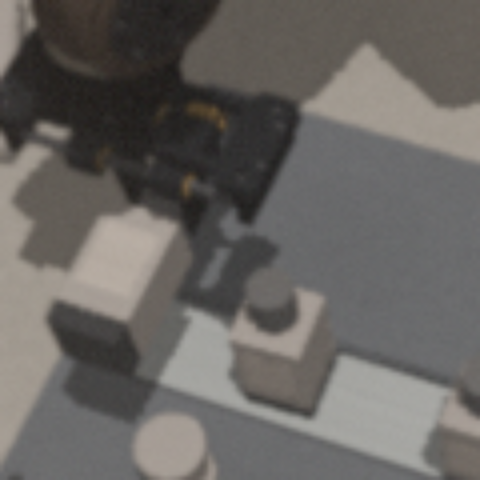

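This bottle stayed at roughly 30° from horizontal, with its foot at (55–140, 305–370) in the crop: the finger tips probably catch the shoulder. I'll lay it back on the apron and regrip nearer the cap tip.

Call:
carry_out(series=[[-0.3,0,0,0],[-0.6,0,0,0],[-0.7,0.03,0,0],[-0.7,0.03,0,0],[-0.35,0.03,0,0]])

```text
t: 21.2
eef_pos: [420.1, -218.8, 142.1]
tcp_rot: [3.141, -0.001, 3.102]
ft_force: [0.1, -0.1, -1.8]
opening: 0.331
grip_force: 30.0
```

Call:
carry_out(series=[[0,0,-0.3,0],[0,0,-0.3,0],[0,0,-0.3,0],[0,0,-0.3,0],[0,0,-0.3,0]])

```text
t: 21.7
eef_pos: [422.6, -219.4, 66.7]
tcp_rot: [3.142, 0.0, 3.102]
ft_force: [-0.1, 0.4, -3.0]
opening: 0.33
grip_force: 30.0
```

Call:
carry_out(series=[[0,0,-0.2,0],[0,0,-0.2,0],[0,0,-0.2,0],[0,0,-0.2,0],[0,0,-0.06,0]])

```text
t: 22.2
eef_pos: [422.9, -219.4, 23.3]
tcp_rot: [3.141, -0.001, 3.102]
ft_force: [-2.1, 0.3, 1.1]
opening: 0.332
grip_force: 30.0
```

Call:
carry_out(series=[[0,0,0,0],[0,0,0,0],[0,0,0,0],[0,0,0,0],[-0.06,0,0,0]], fingers=0)

```text
t: 22.7
eef_pos: [420.4, -219.7, 24.4]
tcp_rot: [-3.141, 0.001, 3.102]
ft_force: [-0.5, 0.0, 0.3]
opening: 0.497
grip_force: 0.0
```

Call:
carry_out(series=[[-0.06,0,0,0],[0,0,0,0],[0,0,0,0],[0,0,0,0],[0,0,0,0]])

```text
t: 23.2
eef_pos: [417.2, -219.6, 24.2]
tcp_rot: [3.142, 0.0, 3.102]
ft_force: [0.8, 0.1, 0.1]
opening: 0.501
grip_force: 0.0
```

```bash
python3 - <<'E'
from meas import *
b=shot('scene');S();s=env.state()
g=s['eef_pos']+[0,0,19]
# reference: where grasp axis, and lying bottle shoulder (d=118..126) project
for d in (116,120,124): print(d,((w2px('scene',[[g[0]+d-92,g[1]+25,66],[g[0]+d-92,g[1]-25,66],[g[0]+d,g[1]+25,66],[g[0]+d,g[1]-25,66]])-[210,150])*5).round().tolist())
b=cv2.resize(b[150:260,210:330],None,fx=5,fy=5)
cv2.imwrite('pics/p8.png',cv2.cvtColor(b,cv2.COLOR_RGB2BGR))
E
```

```text
t 23.25 tcp [ 417.2 -219.6   24.1] rot [180.    0.  177.7] F [ 0.1 -0.1 -0.2] open 47.5 grip 0.0
116 [[309.0, 285.0], [227.0, 263.0], [248.0, 418.0], [164.0, 395.0]]
120 [[306.0, 290.0], [225.0, 269.0], [245.0, 424.0], [161.0, 401.0]]
124 [[304.0, 296.0], [222.0, 274.0], [242.0, 430.0], [158.0, 407.0]]
```

View pics/p8.png

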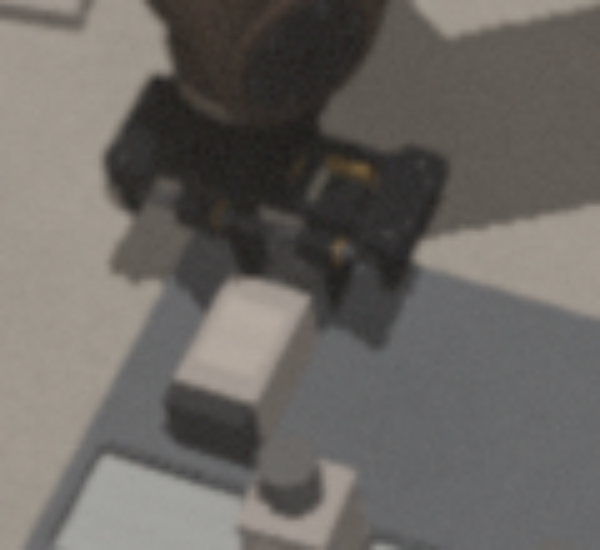

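```bash
python3 - <<'E'
from meas import *
for n,uv,z in (('shoulderL',(232,282),66),('shoulderR',(310,300),66),('dark/whiteL',(170,383),66),('dark/whiteR',(257,407),66),('botL',(170,437),16),('botR',(252,462),16)):
    p=px2w('scene',np.array([uv])/5+[210,150],z)[0];print(n,p.round(1),'d-s=',(p[0]-417.2).round(1))
E
```

```text
shoulderL [ 452.5 -237.    66. ] d-s= 35.3
shoulderR [ 450.7 -190.3   66. ] d-s= 33.5
dark/whiteL [ 525.  -244.4   66. ] d-s= 107.8
dark/whiteR [ 524.9 -192.5   66. ] d-s= 107.7
botL [ 532.2 -250.2   16. ] d-s= 115.0
botR [ 533.4 -199.3   16. ] d-s= 116.2
```

The shoulder and foot edges put the grasp at about d≈123 mm, as it was with the first bottle. I'll grip and lift.

Call:
carry_out(series=[[0,0,-0.02,0],[0,0,0,0],[0,0,0,0],[0,0,0,0],[0,0,0,0]], fingers=1)

```text
t: 23.75
eef_pos: [417.1, -219.5, 23.2]
tcp_rot: [3.141, -0.0, 3.102]
ft_force: [-0.6, 0.6, -0.1]
opening: 0.328
grip_force: 30.0
```

Call:
carry_out(series=[[0,0,0,0],[0,0,0.1,0],[0,0,0.15,0],[0,0,0.2,0],[0,0,0.2,0]])

```text
t: 24.25
eef_pos: [417.0, -219.5, 56.6]
tcp_rot: [3.141, -0.0, 3.102]
ft_force: [0.6, 0.1, -2.1]
opening: 0.329
grip_force: 30.0
```

Call:
carry_out(series=[[0,0,0.25,0],[0,0,0.25,0],[0,0,0.25,0],[0,0,0.25,0],[0,0,0.25,0]])

```text
t: 24.75
eef_pos: [417.0, -219.5, 119.5]
tcp_rot: [-3.141, 0.001, 3.102]
ft_force: [0.1, 0.4, -2.7]
opening: 0.328
grip_force: 30.0
```

Call:
carry_out(series=[[0,0,0.25,0],[0,0,0.25,0],[0,0,0.1,0],[0,0,0,0],[0,0,0,0]])

```text
t: 25.25
eef_pos: [416.9, -219.4, 148.1]
tcp_rot: [3.141, -0.0, 3.102]
ft_force: [0.8, -0.0, -2.9]
opening: 0.331
grip_force: 30.0
```

```bash
cat >> meas.py <<'E'
def pose_fit(im,tcp,yaw,d=123,cols=None):
    """droop angle (90=hanging vertical): compare bottle model silhouette with bright-warm/white mask + dark foot in scene picture"""
    g=np.array(tcp,float)+[0,0,19];h=np.array([-np.cos(np.radians(yaw)),-np.sin(np.radians(yaw)),0]);s=np.array([-h[1],h[0],0])
    v=cv2.cvtColor(im,cv2.COLOR_RGB2LAB).astype(float);best=[]
    for t in range(0,106,3):
        a=np.radians(t);ax=h*np.cos(a)-np.array([0,0,np.sin(a)]);up=h*np.sin(a)+np.array([0,0,np.cos(a)])
        def hull(s0,s1,gr=0):
            P=[g+ax*(d-q)+up*(25+gr)*i+s*(25+gr)*j for q in(s0,s1) for i in(-1,1) for j in(-1,1)]
            m=np.zeros(im.shape[:2],np.uint8);cv2.fillConvexPoly(m,cv2.convexHull(w2px('scene',P).round().astype(np.int32)),1);return m>0
        w=hull(16,92);f=hull(0,16)&~w;o=hull(-14,92,12)&~hull(0,92,2)
        best.append((v[w][:,2].mean()+.3*v[w][:,0].mean()-.3*v[f][:,0].mean() if f.sum()>5 else v[w][:,2].mean(),-v[w][:,0].std(),t))
    sc=sorted(best,reverse=True)[:4];return [(round(x[0],1),x[2]) for x in sc]
E
python3 - <<'E'
from meas import *
b=shot('scene');S();s=env.state()
print(pose_fit(b,s['eef_pos'],177.8))
tiltpx(s['eef_pos'],177.8,off=(190,140),k=4,x0=0)
b=cv2.resize(b[140:260,190:310],None,fx=4,fy=4)
cv2.imwrite('pics/p9.png',cv2.cvtColor(b,cv2.COLOR_RGB2BGR))
E
```

```text
t 25.3 tcp [ 416.9 -219.4  147.8] rot [180.   -0.  177.7] F [-0.7 -0.7 -2.5] open 31.3 grip 30.0
[(np.float64(153.1), 27), (np.float64(152.5), 24), (np.float64(152.5), 30), (np.float64(152.0), 18)]
90 49.0 [[328.0, 283.0], [264.0, 263.0], [313.0, 207.0], [245.0, 187.0]]
80 55.0 [[316.0, 300.0], [251.0, 281.0], [309.0, 208.0], [242.0, 188.0]]
70 65.0 [[303.0, 314.0], [238.0, 294.0], [306.0, 207.0], [238.0, 186.0]]
60 77.0 [[291.0, 324.0], [225.0, 303.0], [304.0, 204.0], [236.0, 184.0]]
50 93.0 [[280.0, 328.0], [213.0, 308.0], [302.0, 200.0], [234.0, 180.0]]
```

View pics/p9.png

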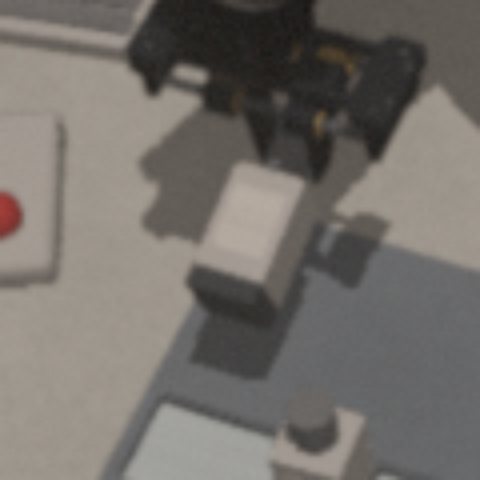

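The droop is again about 27°, so pad friction is holding it; the first bottle probably pivoted during the grip-slack event. The fix is to press the foot against the far lane wall and swing the grip up in an arc about that edge. First I'll position the bottle.

Call:
carry_out(series=[[0.3,-0.1,0,0],[0.4,-0.1,0,0],[0.4,-0.1,0,0],[0.4,-0.1,0,0],[0.24,-0.07,0,0]])

```text
t: 25.8
eef_pos: [505.1, -243.2, 147.4]
tcp_rot: [3.141, -0.001, 3.102]
ft_force: [-0.0, -0.5, -2.3]
opening: 0.332
grip_force: 30.0
```

Call:
carry_out(series=[[0,0,-0.4,0],[0,0,-0.4,0],[0,0,-0.4,0],[0,0,-0.3,0],[0,0,0,0]])

```text
t: 26.3
eef_pos: [502.9, -242.4, 71.1]
tcp_rot: [3.139, -0.004, 3.102]
ft_force: [-0.2, 1.0, -2.6]
opening: 0.331
grip_force: 30.0
```

```bash
python3 - <<'E'
from meas import *
b=shot('scene');S();s=env.state();print(D(s['eef_pos']))
print(pose_fit(b,s['eef_pos'],177.8))
E
```

```text
t 26.35 tcp [ 503.5 -242.7   72.3] rot [ 1.799e+02 -1.000e-01  1.777e+02] F [ 0.7 -0.  -2.4] open 31.5 grip 30.0
[ -78.21700162 -261.28383482]
[(np.float64(151.1), 21), (np.float64(151.0), 24), (np.float64(150.9), 18), (np.float64(150.4), 27)]
```

Call:
carry_out(series=[[0,0,-0.05,0],[0,0,-0.05,0],[0,0,0,0],[0,0,0,0],[0,0,0,0]])

```text
t: 26.85
eef_pos: [504.2, -243.1, 68.4]
tcp_rot: [-3.141, 0.0, 3.102]
ft_force: [-0.1, 0.0, -1.8]
opening: 0.331
grip_force: 30.0
```

Call:
carry_out(series=[[0.05,0,0,0],[0.05,0,0,0],[0.03,0,0,0],[0.03,0,0,0],[0,0,0,0]])

```text
t: 27.35
eef_pos: [512.3, -243.0, 68.1]
tcp_rot: [3.142, 0.0, 3.102]
ft_force: [-0.0, -0.3, -2.6]
opening: 0.331
grip_force: 30.0
```

Call:
carry_out(series=[[-0.2,0,0,0],[-0.1,0,0,0],[0,0,-0.06,0],[0,0,-0.06,0],[0,0,0,0]])

```text
t: 27.85
eef_pos: [497.0, -243.0, 61.7]
tcp_rot: [3.141, -0.0, 3.102]
ft_force: [-0.1, -0.1, -3.5]
opening: 0.332
grip_force: 30.0
```

Call:
carry_out(series=[[0,0,-0.06,0],[0,0,-0.04,0],[0,0,0,0],[0,0,0,0],[0,0,0,0]])

```text
t: 28.35
eef_pos: [497.2, -243.1, 57.2]
tcp_rot: [3.142, 0.0, 3.102]
ft_force: [0.5, 0.7, -2.1]
opening: 0.326
grip_force: 30.0
```

Call:
carry_out(series=[[0,0,-0.04,0],[0,0,-0.04,0],[0,0,0,0],[0,0,0,0],[0,0,0,0]])

```text
t: 28.85
eef_pos: [497.1, -243.1, 53.2]
tcp_rot: [3.142, 0.0, 3.102]
ft_force: [-0.2, -0.5, -2.4]
opening: 0.327
grip_force: 30.0
```

Call:
carry_out(series=[[0,0,-0.04,0],[0,0,0,0],[0,0,0,0],[0,0,0,0],[0,0,0,0]])

```text
t: 29.35
eef_pos: [497.1, -243.1, 51.2]
tcp_rot: [3.142, 0.0, 3.102]
ft_force: [0.4, -0.3, -2.4]
opening: 0.33
grip_force: 30.0
```

Call:
carry_out(series=[[0,0,-0.04,0],[0,0,0,0],[0,0,0,0],[0,0,0,0],[0,0,0,0]])

```text
t: 29.85
eef_pos: [497.2, -243.1, 49.2]
tcp_rot: [-3.142, 0.0, 3.102]
ft_force: [-0.7, 0.0, -1.0]
opening: 0.331
grip_force: 30.0
```

Call:
carry_out(series=[[0,0,0.02,0],[0.04,0,0,0],[0.04,0,0,0],[0,0,0,0],[0,0,0,0]])

```text
t: 30.35
eef_pos: [501.2, -243.0, 50.1]
tcp_rot: [3.141, 0.0, 3.102]
ft_force: [-0.4, -0.2, -1.9]
opening: 0.33
grip_force: 30.0
```

Call:
carry_out(series=[[0.04,0,0,0],[0.04,0,0,0],[0,0,0,0],[0,0,0,0],[0,0,0,0]])

```text
t: 30.85
eef_pos: [505.1, -243.1, 50.2]
tcp_rot: [3.142, 0.0, 3.102]
ft_force: [0.4, -0.2, -2.9]
opening: 0.332
grip_force: 30.0
```

Call:
carry_out(series=[[0.04,0,0,0],[0,0,0,0],[0,0,0,0],[0,0,0,0],[0,0,0,0]])

```text
t: 31.35
eef_pos: [507.1, -243.0, 50.2]
tcp_rot: [3.142, 0.0, 3.102]
ft_force: [-0.7, -0.9, -1.4]
opening: 0.33
grip_force: 30.0
```

Call:
carry_out(series=[[0.04,0,0,0],[0.04,0,0,0],[0,0,0,0],[0,0,0,0],[0,0,0,0]])

```text
t: 31.85
eef_pos: [510.7, -242.9, 50.1]
tcp_rot: [3.141, -0.001, 3.102]
ft_force: [-5.0, -0.3, 0.2]
opening: 0.328
grip_force: 30.0
```

Call:
carry_out(series=[[0.04,0,0,0],[0.04,0,0,0],[0,0,0,0],[0,0,0,0],[0,0,0,0]])

```text
t: 32.35
eef_pos: [511.1, -242.0, 49.9]
tcp_rot: [3.138, -0.009, 3.103]
ft_force: [-24.5, -0.9, 11.4]
opening: 0.333
grip_force: 30.0
```

The foot contacts the far wall with a 24 N press. I'll start the arc.

Call:
carry_out(series=[[0.05,0,0.11,0],[0.06,0,0.12,0],[0.08,0,0.12,0],[0.09,0,0.124,0],[0,0,0,0]])

```text
t: 32.85
eef_pos: [530.1, -243.2, 74.7]
tcp_rot: [-3.141, 0.002, 3.103]
ft_force: [-1.4, -0.5, -0.1]
opening: 0.332
grip_force: 30.0
```

```bash
python3 - <<'E'
from meas import *
b=shot('scene');S();s=env.state();print(D(s['eef_pos']))
print(pose_fit(b,s['eef_pos'],177.8))
E
```

```text
t 32.9 tcp [ 529.7 -243.1   74.2] rot [-1.800e+02  1.000e-01  1.778e+02] F [-1.3  0.3 -1.1] open 31.5 grip 30.0
[ -52.00378879 -260.59983006]
[(np.float64(150.8), 21), (np.float64(150.7), 24), (np.float64(150.5), 36), (np.float64(150.2), 27)]
```

```bash
cat >> meas.py <<'E'
def overlay(name,t0,d=123,yaw=177.8,k=3):
    s=env.state();g=s['eef_pos']+[0,0,19];h=np.array([-np.cos(np.radians(yaw)),-np.sin(np.radians(yaw)),0]);sd=np.array([-h[1],h[0],0]);o=[]
    for cam in('top','scene'):
        im=env.read_camera(cam);c=w2px(cam,[g+h*50])[0].astype(int)-[65,80];c=np.clip(c,0,None)
        z=cv2.resize(im[c[1]:c[1]+160,c[0]:c[0]+130],None,fx=k,fy=k,interpolation=cv2.INTER_CUBIC)
        for t,col in t0:
            a=np.radians(t);ax=h*np.cos(a)-np.array([0,0,np.sin(a)]);up=h*np.sin(a)+np.array([0,0,np.cos(a)])
            P=[g+ax*d+up*25*i+sd*25*j for i,j in((1,1),(1,-1),(-1,-1),(-1,1))]
            cv2.polylines(z,[((w2px(cam,P)-c)*k).round().astype(np.int32)],True,col,1)
        o.append(z)
    h0=min(x.shape[0] for x in o);cv2.imwrite(f'pics/{name}.png',cv2.cvtColor(np.hstack([x[:h0] for x in o]),cv2.COLOR_RGB2BGR))
E
python3 - <<'E'
from meas import *
overlay('p10',[(18,(255,0,0)),(35,(0,255,0))])
E
```

```text
(no output)
```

View pics/p10.png

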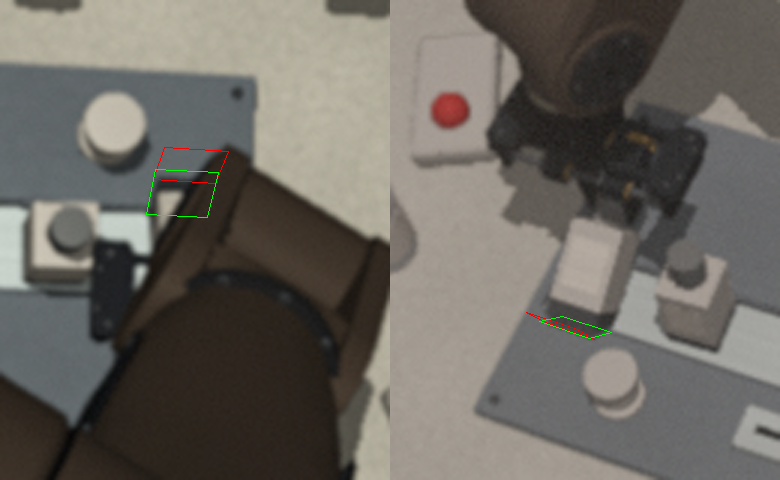

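The top view shows the foot's far edge (row 180) between and beyond the model outlines, so the droop is now about 40°. The arc works; I'll continue.

Call:
carry_out(series=[[0.13,0,0.11,0],[0.13,0,0.11,0],[0.14,0,0.096,0],[0.14,0,0.096,0],[0,0,0,0]])

```text
t: 33.5
eef_pos: [557.4, -243.2, 95.3]
tcp_rot: [-3.141, 0.002, 3.103]
ft_force: [-2.1, -0.2, 1.4]
opening: 0.333
grip_force: 30.1
```

Call:
carry_out(series=[[0.15,0,0.08,0],[0.15,0,0.08,0],[0.16,0,0.06,0],[0.16,0,0.06,0],[0,0,0,0]])

```text
t: 34.0
eef_pos: [588.5, -243.2, 109.0]
tcp_rot: [-3.141, 0.002, 3.103]
ft_force: [-2.0, 0.1, 5.7]
opening: 0.332
grip_force: 32.3
```

```bash
cat >> meas.py <<'E'
def fit2(d=123,yaw=177.8,cam='scene',im=None,tcp=None):
    """edge-normal contrast score of the base outline+foot line, for droop angles"""
    s=env.state();g=(s['eef_pos'] if tcp is None else np.array(tcp))+[0,0,19];h=np.array([-np.cos(np.radians(yaw)),-np.sin(np.radians(yaw)),0]);sd=np.array([-h[1],h[0],0])
    im=env.read_camera(cam) if im is None else im
    L=cv2.GaussianBlur(cv2.cvtColor(im,cv2.COLOR_RGB2LAB)[...,0],(0,0),0.8).astype(float)
    def samp(P): q=w2px(cam,P);return cv2.remap(L.astype(np.float32),q[:,0].astype(np.float32)[None],q[:,1].astype(np.float32)[None],1)[0]
    out=[]
    for t in range(10,106,4):
        a=np.radians(t);ax=h*np.cos(a)-np.array([0,0,np.sin(a)]);up=h*np.sin(a)+np.array([0,0,np.cos(a)])
        f=lambda q,u:np.array([g+ax*(d-q)+up*u+sd*j for j in np.linspace(-18,18,9)])
        # far face: white just above the foot line, dark foot below
        out.append((round(float((samp(f(24,25.))-samp(f(9,25.))).mean()),1),t))
    return sorted(out,reverse=True)[:5]
E
python3 - <<'E'
from meas import *
im=env.read_camera('scene');S();print(D(env.state()['eef_pos']));print(fit2(im=im));print(fit2(cam='top'))
E
```

```text
t 34.05 tcp [ 588.  -243.2  108.9] rot [-1.800e+02  1.000e-01  1.778e+02] F [-2.  -0.3  5.1] open 31.8 grip 32.4
[   6.30969973 -258.41027936]
[(66.7, 74), (47.4, 70), (30.5, 78), (13.3, 82), (8.7, 86)]
[(2.0, 90), (1.8, 70), (1.6, 74), (0.9, 66), (0.5, 94)]
```

The fit shows a clear 74° droop. I'll lift, step back into the lane, touch down and sweep forward, as with the first bottle.

Call:
carry_out(series=[[0,0,0.2,0],[0,0,0.2,0],[-0.3,0.01,0,0],[-0.3,0.01,0,0],[-0.22,0.01,0,0]])

```text
t: 34.6
eef_pos: [545.4, -241.5, 129.1]
tcp_rot: [-3.142, 0.0, 3.102]
ft_force: [0.4, 0.3, -2.8]
opening: 0.329
grip_force: 32.1
```

Call:
carry_out(series=[[0,0,-0.15,0],[0,0,-0.12,0],[0,0,0,0],[0,0,0,0],[0,0,0,0]])

```text
t: 35.1
eef_pos: [546.5, -241.5, 114.9]
tcp_rot: [3.141, 0.0, 3.102]
ft_force: [-0.0, -0.1, -2.1]
opening: 0.332
grip_force: 32.1
```

Call:
carry_out(series=[[0,0,-0.04,0],[0,0,-0.03,0],[0,0,0,0],[0,0,0,0],[0,0,0,0]])

```text
t: 35.6
eef_pos: [546.1, -241.6, 111.5]
tcp_rot: [3.142, 0.0, 3.102]
ft_force: [-0.7, -0.6, -2.7]
opening: 0.33
grip_force: 32.1
```

Call:
carry_out(series=[[0,0,-0.04,0],[0,0,0,0],[0,0,0,0],[0,0,0,0],[0,0,0,0]])

```text
t: 36.1
eef_pos: [546.1, -241.6, 109.5]
tcp_rot: [3.142, 0.0, 3.102]
ft_force: [0.2, 0.2, -2.2]
opening: 0.336
grip_force: 32.1
```

Call:
carry_out(series=[[0,0,-0.04,0],[0,0,0,0],[0,0,0,0],[0,0,0,0],[0,0,0,0]])

```text
t: 36.6
eef_pos: [546.1, -241.5, 107.5]
tcp_rot: [3.141, 0.0, 3.102]
ft_force: [-0.7, 0.2, -3.5]
opening: 0.331
grip_force: 32.1
```

Call:
carry_out(series=[[0,0,-0.04,0],[0,0,0,0],[0,0,0,0],[0,0,0,0],[0,0,0,0]])

```text
t: 37.1
eef_pos: [546.1, -241.6, 105.5]
tcp_rot: [3.142, 0.0, 3.102]
ft_force: [-0.3, -0.7, -3.1]
opening: 0.33
grip_force: 32.1
```

```bash
python3 - <<'E'
from meas import *
im=env.read_camera('scene');S();print(D(env.state()['eef_pos']));print([(d,fit2(im=im,d=d)[:2]) for d in(115,119,123,127)])
E
```

```text
t 37.15 tcp [ 546.1 -241.6  105.5] rot [180.    0.  177.7] F [-0.1  0.8 -2.8] open 32.0 grip 32.1
[ -35.63754656 -258.45401546]
[(115, [(69.0, 70), (55.6, 66)]), (119, [(62.9, 70), (61.1, 74)]), (123, [(67.5, 74), (39.8, 78)]), (127, [(57.6, 78), (52.5, 74)])]
```

Call:
carry_out(series=[[0,0,-0.03,0],[0,0,0,0],[0,0,0,0],[0,0,0,0],[0,0,0,0]])

```text
t: 37.65
eef_pos: [546.1, -241.6, 104.0]
tcp_rot: [3.142, 0.0, 3.102]
ft_force: [0.3, 0.3, -1.9]
opening: 0.33
grip_force: 32.1
```

Call:
carry_out(series=[[0,0,-0.03,0],[0,0,0,0],[0,0,0,0],[0,0,0,0],[0,0,0,0]])

```text
t: 38.15
eef_pos: [546.1, -241.5, 102.5]
tcp_rot: [3.141, 0.0, 3.102]
ft_force: [0.3, 0.0, -2.0]
opening: 0.333
grip_force: 32.2
```

Call:
carry_out(series=[[0,0,-0.03,0],[0,0,0,0],[0,0,0,0],[0,0,-0.03,0],[0,0,0,0]])

```text
t: 38.65
eef_pos: [546.5, -242.0, 101.6]
tcp_rot: [-3.14, 0.002, 3.102]
ft_force: [-6.6, 0.3, 18.7]
opening: 0.334
grip_force: 32.9
```

Call:
carry_out(series=[[0,0,0.02,0],[0.12,0,0.01,0],[0.14,0,0.01,0],[0.14,0,0,0],[0.14,0,0,0]])

```text
t: 39.15
eef_pos: [573.7, -242.3, 103.2]
tcp_rot: [-3.14, 0.002, 3.102]
ft_force: [-3.0, -2.6, 10.7]
opening: 0.331
grip_force: 33.0
```

Call:
carry_out(series=[[0.12,0,-0.01,0],[0.05,0,-0.02,0],[0,0,0,0],[0,0,0,0],[0,0,0,0]])

```text
t: 39.65
eef_pos: [580.7, -242.3, 103.5]
tcp_rot: [-3.14, -0.0, 3.103]
ft_force: [-17.3, 0.9, 33.6]
opening: 0.333
grip_force: 42.8
```

```bash
python3 - <<'E'
from meas import *
im=env.read_camera('scene');S();print(D(env.state()['eef_pos']));print([(d,fit2(im=im,d=d)[:3]) for d in(113,117,121)])
E
```

```text
t 39.7 tcp [ 580.7 -242.3  103.5] rot [-179.9   -0.   177.8] F [-16.3   0.   34.5] open 31.8 grip 42.8
[  -1.08024762 -257.86461472]
[(113, [(39.1, 86), (29.0, 82), (10.7, 90)]), (117, [(45.1, 86), (15.3, 90), (4.8, 94)]), (121, [(38.7, 86), (22.9, 90), (7.1, 94)])]
```

Call:
carry_out(series=[[0,0,0.04,0],[0,0,0,0],[0,0,0,0],[0,0,0,0],[0,0,0,0]])

```text
t: 40.2
eef_pos: [581.1, -242.1, 103.8]
tcp_rot: [-3.14, 0.0, 3.102]
ft_force: [-8.6, -1.3, 17.4]
opening: 0.328
grip_force: 42.0
```

Call:
carry_out(series=[[0,0,0,0],[0,0,0,0],[0,0,0,0],[0,0,0,0],[0,0,0,0]], fingers=-0.2)

```text
t: 40.7
eef_pos: [581.8, -241.8, 102.9]
tcp_rot: [-3.141, 0.001, 3.102]
ft_force: [-3.1, -0.9, 6.8]
opening: 0.598
grip_force: 3.9
```

Call:
carry_out(series=[[0,0,0.2,0],[0,0,0.5,0],[0,0,0.6,0],[0,0,0.4,0],[-0.4,0,0,0]])

```text
t: 41.2
eef_pos: [563.8, -242.1, 190.4]
tcp_rot: [-3.139, 0.006, 3.103]
ft_force: [0.4, -0.8, 0.2]
opening: 0.6
grip_force: 0.0
```

Call:
carry_out(series=[[-0.8,0,0,0],[-0.9,0,0,0],[-0.9,0,0,0],[-0.5,0.5,0,0],[0,0.5,0,0]])

```text
t: 41.7
eef_pos: [404.0, -191.1, 187.7]
tcp_rot: [3.142, -0.0, 3.099]
ft_force: [-0.4, -0.9, 0.4]
opening: 0.599
grip_force: 0.0
```

```bash
cat >> meas.py <<'E'
def caps(im):
    """standing bottle caps in lane: dark-grey round blobs, projected at z=136 -> deck frame"""
    out=[]
    P=np.array([W(x,y) for x,y in((50,305),(50,-305),(-50,-305),(-50,305))])
    roi=np.zeros(im.shape[:2],np.uint8);cv2.fillPoly(roi,[w2px('top',np.c_[P,np.full(4,136)]).astype(np.int32)],1)
    hsv=cv2.cvtColor(im,cv2.COLOR_RGB2HSV)
    m=((hsv[...,2]<110)&(hsv[...,2]>55)&(hsv[...,1]<60)).astype(np.uint8)*roi
    for c in cv2.findContours(cv2.morphologyEx(m,cv2.MORPH_OPEN,np.ones((5,5))),cv2.RETR_EXTERNAL,cv2.CHAIN_APPROX_NONE)[0]:
        (u,v),r=cv2.minEnclosingCircle(c)
        if 5<r<14: out.append((D(px2w('top',[[u,v]],136)[0]).round(0).tolist(),round(r,1)))
    return out
E
python3 - <<'E'
from meas import *
np.set_printoptions(precision=1,suppress=True)
a=shot('top','after2');shot('scene','after2s');S()
print(caps(a),find('top','stood1'),find('top','refill1'))
print(w2px('top',[[*W(0,y),136] for y in(73,-10,-160,-258)]))
for c,d,l,w in bottles(a):
    b=c-d*54;print('c',c,'yaw',np.degrees(np.arctan2(d[1],d[0])),l,w,'cap118',b+118*d,D(b))
E
```

```text
t 41.8 tcp [ 405.9 -190.   187.9] rot [-180.     0.   177.8] F [-0.4 -0.8  0.1] open 57.0 grip 0.0
[([-42.0, -178.0], 5.3), ([-33.0, -287.0], 8.4), ([-30.0, -249.0], 13.9), ([-7.0, -165.0], 9.3), ([-27.0, 45.0], 13.4), ([3.0, 75.0], 6.8)] [(0.81, 276, 186), (0.61, 379, 198)] [(0.96, 423, 195), (0.75, 255, 236), (0.74, 207, 227), (0.69, 315, 185), (0.66, 198, 330), (0.34, 276, 187)]
[[277.6 183.7]
 [315.3 185.7]
 [383.5 189.2]
 [428.  191.6]]
c [505.3 249.6] yaw 158.3614959716797 78.6277084350586 50.07939529418945 cap118 [445.8 273.2] [-44.6 212.8]
c [478.6 144.8] yaw 175.99077606201172 80.49640655517578 50.249061584472656 cap118 [414.8 149.3] [-64.1 123.3]
```

```bash
cat >> meas.py <<'E'
def standing(im,ref=(-5,-160)):
    q=w2px('top',[[*W(*ref),80]])[0].round().astype(int);T=im[q[1]-17:q[1]+17,q[0]-17:q[0]+17]
    P=w2px('top',[[*W(x,y),80] for x,y in((20,300),(-20,-300))])
    x0,x1=int(P[0,0])-17,int(P[1,0])+17;y0,y1=q[1]-32,q[1]+30
    R=cv2.matchTemplate(im[y0:y1,x0:x1],T,cv2.TM_CCOEFF_NORMED);out=[]
    for _ in range(7):
        _,v,_,l=cv2.minMaxLoc(R)
        if v<.5:break
        out.append((round(v,2),D(px2w('top',[[l[0]+x0+17,l[1]+y0+17]],80)[0]).round().tolist()))
        R[max(0,l[1]-12):l[1]+12,max(0,l[0]-12):l[0]+12]=-1
    return out
E
python3 - <<'E'
from meas import *
a=cv2.cvtColor(cv2.imread('pics/after2.png'),cv2.COLOR_BGR2RGB)
print(standing(a))
E
```

```text
[(1.0, [-6.0, -161.0]), (0.68, [-8.0, -253.0]), (0.52, [1.0, 62.0]), (0.51, [5.0, -16.0])]
```

The second bottle matches a standing one at deck (-8,-253). Next is the displaced one, gripped further out: my "nominal" distance has proved about 6 mm too generous.

Call:
carry_out(series=[[0,0.6,0,0],[0,0.8,0,0],[0,0.8,0,0],[0,0.8,0,0],[0,0.8,0,0]])

```text
t: 42.4
eef_pos: [407.4, -0.6, 187.1]
tcp_rot: [-3.142, 0.001, 3.102]
ft_force: [1.3, 0.4, 0.2]
opening: 0.598
grip_force: 0.0
```

Call:
carry_out(series=[[0,0.8,0,0],[0,0.8,0,0],[0,0.8,0,0],[0,0.6,0,0],[0,0,0,0]])

```text
t: 42.9
eef_pos: [407.5, 150.9, 187.0]
tcp_rot: [3.141, 0.001, 3.106]
ft_force: [-0.3, -0.8, 0.3]
opening: 0.596
grip_force: 0.0
```

Call:
carry_out(series=[[0,0,-0.5,0],[0,0,-0.7,0],[0,0,-0.7,0],[0,0,-0.3,0],[0,0,0,0]])

```text
t: 43.4
eef_pos: [406.6, 147.6, 75.2]
tcp_rot: [-3.141, -0.003, 3.102]
ft_force: [-0.3, -0.5, 0.2]
opening: 0.598
grip_force: 0.0
```

Call:
carry_out(series=[[0,0.02,-0.4,0],[0,0,-0.4,0],[0,0,-0.26,0],[0,0,0,0],[0,0,0,0]])

```text
t: 43.9
eef_pos: [407.4, 149.2, 24.7]
tcp_rot: [3.141, 0.001, 3.102]
ft_force: [-0.5, 0.5, 0.3]
opening: 0.602
grip_force: 0.0
```

Call:
carry_out(series=[[0,0,0,0],[0,0,0,0],[0,0,0,0],[0,0,0,0],[0,0,0,0]], fingers=1)

```text
t: 44.4
eef_pos: [406.7, 149.5, 24.2]
tcp_rot: [3.141, 0.0, 3.102]
ft_force: [-1.0, -0.4, 4.5]
opening: 0.328
grip_force: 30.0
```

Call:
carry_out(series=[[0,0,0,0],[0,0,0.1,0],[0,0,0.15,0],[0,0,0.2,0],[0,0,0.25,0]])

```text
t: 44.9
eef_pos: [406.4, 149.4, 59.7]
tcp_rot: [-3.142, -0.001, 3.102]
ft_force: [-0.3, 0.5, -1.0]
opening: 0.33
grip_force: 30.0
```

Call:
carry_out(series=[[0,0,0.25,0],[0,0,0.25,0],[0,0,0.25,0],[0,0,0.25,0],[0,0,0.25,0]])

```text
t: 45.4
eef_pos: [406.2, 149.4, 122.6]
tcp_rot: [3.142, -0.0, 3.102]
ft_force: [0.2, -0.6, -2.1]
opening: 0.329
grip_force: 30.0
```

Call:
carry_out(series=[[0,0,0.25,0],[0,0,0.2,0],[0,0,0,0],[0,0,0,0],[0,0,0,0]])

```text
t: 45.9
eef_pos: [406.3, 149.4, 143.6]
tcp_rot: [-3.141, -0.001, 3.102]
ft_force: [-0.3, 1.1, -0.9]
opening: 0.327
grip_force: 30.0
```

```bash
python3 - <<'E'
from meas import *
im=env.read_camera('scene');S();print(D(env.state()['eef_pos']));print([(d,fit2(im=im,d=d)[:3]) for d in(112,116,120,124)])
E
```

```text
t 45.95 tcp [406.3 149.4 143.5] rot [-1.800e+02 -1.000e-01  1.777e+02] F [-0.4  0.2 -1.6] open 30.8 grip 30.0
[-190.5585286   126.77964577]
[(112, [(10.2, 46), (10.2, 42), (9.8, 38)]), (116, [(12.6, 42), (12.5, 46), (12.1, 38)]), (120, [(31.6, 42), (29.8, 38), (28.8, 46)]), (124, [(66.2, 42), (65.1, 38), (62.6, 46)])]
```

Call:
carry_out(series=[[0.3,0.04,0,0],[0.6,0.04,0,0],[0.7,0.05,0,0],[0.66,0.05,0,0],[0.4,0.04,0,0]])

```text
t: 46.45
eef_pos: [541.6, 160.4, 143.1]
tcp_rot: [-3.142, -0.0, 3.102]
ft_force: [0.5, -0.2, -2.3]
opening: 0.325
grip_force: 30.0
```

Call:
carry_out(series=[[0,0,-0.3,0],[0,0,-0.4,0],[0,0,-0.3,0],[0,0,0,0],[0,0,0,0]])

```text
t: 46.95
eef_pos: [539.4, 160.4, 93.2]
tcp_rot: [-3.141, -0.001, 3.102]
ft_force: [-0.1, 0.3, -1.5]
opening: 0.331
grip_force: 30.0
```

```bash
python3 - <<'E'
from meas import *
im=env.read_camera('scene');S();print(D(env.state()['eef_pos']));print([(d,fit2(im=im,d=d)[:3]) for d in(112,116,120,124)])
E
```

```text
t 47.0 tcp [539.6 160.4  93.5] rot [-180.    -0.   177.7] F [ 0.1 -0.8 -2.3] open 31.5 grip 30.0
[-57.85621301 142.9835755 ]
[(112, [(54.4, 38), (53.7, 34), (49.5, 42)]), (116, [(78.1, 34), (77.9, 38), (76.6, 30)]), (120, [(80.9, 46), (80.6, 42), (80.3, 30)]), (124, [(80.1, 54), (79.1, 18), (78.3, 50)])]
```

Call:
carry_out(series=[[0,0,-0.06,0],[0,0,-0.06,0],[0,0,0,0],[0,0,0,0],[0,0,0,0]])

```text
t: 47.5
eef_pos: [539.2, 160.6, 89.0]
tcp_rot: [3.141, 0.0, 3.102]
ft_force: [-8.3, 0.0, 13.2]
opening: 0.331
grip_force: 30.0
```

Call:
carry_out(series=[[0,0,-0.06,0],[0,0,0,0],[0,0,0,0],[0,0,0,0],[0,0,0,0]])

```text
t: 48.0
eef_pos: [539.0, 160.6, 86.2]
tcp_rot: [3.141, -0.0, 3.102]
ft_force: [-9.1, -0.2, 16.0]
opening: 0.333
grip_force: 30.0
```

Call:
carry_out(series=[[0,0,-0.05,0],[0,0,0,0],[0,0,0,0],[0,0,0,0],[0,0,0,0]])

```text
t: 48.5
eef_pos: [538.9, 160.6, 83.8]
tcp_rot: [3.141, -0.0, 3.102]
ft_force: [-10.1, -0.2, 17.2]
opening: 0.332
grip_force: 30.0
```

Call:
carry_out(series=[[0,0,0.06,0],[0.06,0,0,0],[0.06,0,0,0],[0,0,0,0],[0,0,0,0]])

```text
t: 49.0
eef_pos: [545.7, 160.4, 85.2]
tcp_rot: [-3.142, -0.0, 3.102]
ft_force: [-0.3, 0.6, -2.0]
opening: 0.328
grip_force: 30.0
```

Call:
carry_out(series=[[0.06,0,0,0],[0.04,0,0,0],[0,0,0,0],[0,0,0,0],[0,0,0,0]])

```text
t: 49.5
eef_pos: [550.5, 160.5, 85.4]
tcp_rot: [3.142, -0.0, 3.102]
ft_force: [-0.5, 0.6, -1.8]
opening: 0.331
grip_force: 30.0
```

Call:
carry_out(series=[[0.06,0,0,0],[0,0,0,0],[0,0,0,0],[0,0,0,0],[0,0,0,0]])

```text
t: 50.0
eef_pos: [553.6, 160.4, 85.4]
tcp_rot: [3.142, -0.0, 3.102]
ft_force: [0.7, 0.2, -2.4]
opening: 0.331
grip_force: 30.0
```

Call:
carry_out(series=[[0.05,0,0,0],[0,0,0,0],[0,0,0,0],[0,0,0,0],[0,0,0,0]])

```text
t: 50.5
eef_pos: [556.1, 160.5, 85.5]
tcp_rot: [3.142, -0.0, 3.102]
ft_force: [-1.2, -0.3, -2.5]
opening: 0.333
grip_force: 30.0
```

Call:
carry_out(series=[[0.05,0,0,0],[0,0,0,0],[0,0,0,0],[0,0,0,0],[0,0,0,0]])

```text
t: 51.0
eef_pos: [558.6, 160.4, 85.5]
tcp_rot: [3.142, -0.0, 3.102]
ft_force: [-0.4, 0.3, -1.5]
opening: 0.335
grip_force: 30.0
```

```bash
python3 - <<'E'
from meas import *
im=env.read_camera('scene');S();print(D(env.state()['eef_pos']));print([(d,fit2(im=im,d=d)[:4]) for d in(114,118,122)])
E
```

```text
t 51.05 tcp [558.6 160.5  85.4] rot [180.   -0.  177.7] F [-0.1  1.  -1.2] open 31.3 grip 30.0
[-38.84293239 143.76001982]
[(114, [(83.8, 34), (83.7, 38), (83.7, 30), (83.4, 42)]), (118, [(83.5, 22), (83.0, 18), (82.8, 50), (82.4, 26)]), (122, [(83.0, 14), (81.3, 58), (81.2, 18), (79.8, 10)])]
```

Call:
carry_out(series=[[-0.2,0,0,0],[-0.2,0,0,0],[0,0,-0.08,0],[0,0,0,0],[0,0,0,0]])

```text
t: 51.55
eef_pos: [537.2, 160.5, 82.4]
tcp_rot: [-3.142, -0.001, 3.102]
ft_force: [-7.0, -0.7, 12.3]
opening: 0.333
grip_force: 30.0
```

Call:
carry_out(series=[[0,0,-0.04,0],[0,0,0,0],[0,0,0,0],[0,0,0,0],[0,0,0,0]])

```text
t: 52.05
eef_pos: [537.4, 160.6, 80.6]
tcp_rot: [3.142, -0.001, 3.102]
ft_force: [-8.7, 0.1, 14.3]
opening: 0.33
grip_force: 30.0
```

Call:
carry_out(series=[[0,0,-0.04,0],[0,0,0,0],[0,0,0,0],[0,0,0,0],[0,0,0,0]])

```text
t: 52.55
eef_pos: [537.3, 160.6, 78.7]
tcp_rot: [3.141, -0.001, 3.103]
ft_force: [-9.2, -0.8, 14.5]
opening: 0.333
grip_force: 32.2
```

Call:
carry_out(series=[[0,0,0.06,0],[0.1,0,0,0],[0.1,0,0,0],[0.06,0,0,0],[0,0,0,0]])

```text
t: 53.05
eef_pos: [552.0, 160.4, 80.1]
tcp_rot: [3.142, -0.0, 3.102]
ft_force: [0.1, -0.2, -1.4]
opening: 0.33
grip_force: 32.4
```

Call:
carry_out(series=[[0.05,0,0,0],[0.03,0,0,0],[0,0,0,0],[0,0,0,0],[0,0,0,0]])

```text
t: 53.55
eef_pos: [555.5, 160.5, 80.5]
tcp_rot: [3.142, -0.0, 3.102]
ft_force: [-0.2, 0.6, -1.7]
opening: 0.33
grip_force: 32.4
```

Call:
carry_out(series=[[0.06,0,0,0],[0,0,0,0],[0,0,0,0],[0,0,0,0],[0,0,0,0]])

```text
t: 54.05
eef_pos: [558.1, 160.4, 80.5]
tcp_rot: [-3.142, -0.001, 3.102]
ft_force: [-4.4, -0.8, 3.4]
opening: 0.327
grip_force: 32.7
```

Call:
carry_out(series=[[0.06,0,0,0],[0,0,0,0],[0,0,0,0],[0,0,0,0],[0,0,0,0]])

```text
t: 54.55
eef_pos: [558.9, 160.5, 80.9]
tcp_rot: [-3.141, -0.006, 3.102]
ft_force: [-17.3, 0.1, 14.4]
opening: 0.33
grip_force: 33.1
```

Call:
carry_out(series=[[0.12,0,0.1,0],[0.12,0,0.09,0],[0.13,0,0.08,0],[0.14,0,0.078,0],[0,0,0,0]])

```text
t: 55.05
eef_pos: [586.6, 160.1, 99.2]
tcp_rot: [-3.141, -0.002, 3.102]
ft_force: [-12.1, -2.5, 16.9]
opening: 0.332
grip_force: 40.3
```

Call:
carry_out(series=[[0.14,0,0.06,0],[0.15,0,0.055,0],[0.15,0,0.04,0],[0.15,0,0.035,0],[0,0,0,0]])

```text
t: 55.55
eef_pos: [617.6, 160.3, 108.2]
tcp_rot: [3.141, 0.002, 3.102]
ft_force: [-2.9, -1.3, 8.5]
opening: 0.331
grip_force: 35.3
```

```bash
python3 - <<'E'
from meas import *
im=env.read_camera('scene');S();print(D(env.state()['eef_pos']));print([(d,fit2(im=im,d=d)[:4]) for d in(113,117,121)])
E
```

```text
t 55.6 tcp [617.3 160.4 108.1] rot [1.800e+02 1.000e-01 1.777e+02] F [-2.1 -1.3  8.2] open 31.3 grip 35.1
[ 19.85488288 145.96168596]
[(113, [(44.8, 74), (44.5, 70), (15.6, 78), (13.1, 102)]), (117, [(51.2, 74), (26.0, 78), (14.8, 70), (10.8, 102)]), (121, [(39.9, 78), (38.6, 74), (11.0, 82), (8.1, 102)])]
```

Call:
carry_out(series=[[0,0,0.2,0],[0,0,0.2,0],[-0.4,0,0,0],[-0.4,0,0,0],[-0.26,0,0,0]])

```text
t: 56.1
eef_pos: [562.7, 160.5, 128.1]
tcp_rot: [3.141, 0.001, 3.102]
ft_force: [1.1, -1.0, -1.5]
opening: 0.328
grip_force: 34.0
```

Call:
carry_out(series=[[0,0,-0.2,0],[0,0,-0.2,0],[0,0,0,0],[0,0,0,0],[0,0,0,0]])

```text
t: 56.6
eef_pos: [564.1, 160.4, 107.3]
tcp_rot: [3.141, 0.0, 3.102]
ft_force: [0.2, -0.2, -1.8]
opening: 0.327
grip_force: 34.0
```

Call:
carry_out(series=[[0,0,-0.04,0],[0,0,0,0],[0,0,0,0],[0,0,0,0],[0,0,0,0]])

```text
t: 57.1
eef_pos: [563.7, 160.5, 105.5]
tcp_rot: [3.141, 0.0, 3.102]
ft_force: [0.1, 0.1, -2.7]
opening: 0.33
grip_force: 34.0
```

Call:
carry_out(series=[[0,0,-0.03,0],[0,0,0,0],[0,0,0,0],[0,0,0,0],[0,0,0,0]])

```text
t: 57.6
eef_pos: [563.6, 160.5, 103.9]
tcp_rot: [3.142, 0.0, 3.102]
ft_force: [-0.2, -0.8, -3.0]
opening: 0.332
grip_force: 34.0
```

Call:
carry_out(series=[[0,0,-0.04,0],[0,0,0,0],[0,0,0,0],[0,0,0,0],[0,0,0,0]])

```text
t: 58.1
eef_pos: [563.6, 160.4, 101.9]
tcp_rot: [3.142, 0.0, 3.102]
ft_force: [0.2, -0.1, -1.2]
opening: 0.326
grip_force: 34.0
```

Call:
carry_out(series=[[0,0,-0.03,0],[0,0,0,0],[0,0,0,0],[0,0,0,0],[0,0,0,0]])

```text
t: 58.6
eef_pos: [563.6, 160.5, 100.3]
tcp_rot: [3.141, -0.0, 3.102]
ft_force: [0.5, 0.1, -2.0]
opening: 0.33
grip_force: 34.0
```

Call:
carry_out(series=[[0,0,-0.03,0],[0,0,0,0],[0,0,0,0],[0,0,0,0],[0,0,0,0]])

```text
t: 59.1
eef_pos: [564.1, 160.5, 99.9]
tcp_rot: [3.141, 0.002, 3.102]
ft_force: [-1.0, 0.4, 9.4]
opening: 0.327
grip_force: 34.9
```

Call:
carry_out(series=[[0,0,-0.03,0],[0,0,0,0],[0,0,0,0],[0,0,0,0],[0,0,0,0]])

```text
t: 59.6
eef_pos: [564.9, 160.5, 99.7]
tcp_rot: [3.141, 0.004, 3.102]
ft_force: [-2.3, -2.7, 20.1]
opening: 0.331
grip_force: 36.1
```

Call:
carry_out(series=[[0,0,0.03,0],[0.12,0,0.01,0],[0.14,0,0.01,0],[0.14,0,0,0],[0.14,0,0,0]])

```text
t: 60.1
eef_pos: [588.2, 160.8, 103.4]
tcp_rot: [-3.141, -0.006, 3.102]
ft_force: [-38.9, -1.5, 81.0]
opening: 0.324
grip_force: 60.3
```

Call:
carry_out(series=[[0.1,0,0,0],[0.04,0,0,0],[0,0,0,0],[0,0,0,0],[0,0,0,0]])

```text
t: 60.6
eef_pos: [596.2, 161.0, 106.6]
tcp_rot: [3.141, -0.0, 3.103]
ft_force: [-35.0, -2.6, 77.1]
opening: 0.317
grip_force: 93.5
```

```bash
python3 - <<'E'
from meas import *
im=env.read_camera('scene');S();print(D(env.state()['eef_pos']));print([(d,fit2(im=im,d=d)[:4]) for d in(111,115,119)])
E
```

```text
t 60.65 tcp [596.2 161.  106.6] rot [180.   -0.  177.8] F [-35.1  -1.5  76.7] open 29.9 grip 93.5
[ -1.24329571 145.75680992]
[(111, [(34.8, 82), (19.7, 102), (12.5, 86), (5.5, 78)]), (115, [(30.5, 82), (19.9, 86), (15.9, 102), (2.3, 90)]), (119, [(27.5, 86), (12.9, 82), (11.5, 102), (5.0, 90)])]
```

Fingers are wedging on the shoulder. I'll relieve that upward.

Call:
carry_out(series=[[0,0,0.06,0],[0,0,0.06,0],[0,0,0,0],[0,0,0,0],[0,0,0,0]])

```text
t: 61.15
eef_pos: [598.6, 160.6, 107.1]
tcp_rot: [3.141, 0.002, 3.102]
ft_force: [-6.2, -0.6, 19.3]
opening: 0.312
grip_force: 47.2
```

```bash
python3 - <<'E'
from meas import *
im=env.read_camera('scene');S();print(D(env.state()['eef_pos']));print([(d,fit2(im=im,d=d)[:4]) for d in(111,115,119)])
E
```

```text
t 61.2 tcp [598.6 160.6 107.2] rot [1.800e+02 1.000e-01 1.777e+02] F [-6.4  0.  19.7] open 30.1 grip 47.2
[  1.15273312 145.47807168]
[(111, [(29.7, 82), (21.2, 102), (16.9, 78), (7.2, 86)]), (115, [(33.1, 82), (18.8, 102), (12.8, 86), (0.8, 90)]), (119, [(23.4, 82), (20.1, 86), (15.2, 102), (2.2, 90)])]
```

Call:
carry_out(series=[[0,0,0.03,0],[0.05,0,0,0],[0.05,0,0,0],[0.03,0,0,0],[0,0,0,0]])

```text
t: 61.7
eef_pos: [603.2, 160.3, 108.9]
tcp_rot: [-3.141, -0.003, 3.102]
ft_force: [-15.2, -1.9, 28.0]
opening: 0.311
grip_force: 40.3
```

```bash
python3 - <<'E'
from meas import *
im=env.read_camera('scene');S();print(D(env.state()['eef_pos']));print([(d,fit2(im=im,d=d)[:4]) for d in(111,115,119,123)])
E
```

```text
t 61.75 tcp [603.2 160.3 108.9] rot [-1.800e+02 -1.000e-01  1.777e+02] F [-14.1  -2.6  27.6] open 29.5 grip 40.2
[  5.75450758 145.32315234]
[(111, [(24.9, 82), (23.2, 102), (15.6, 86), (1.8, 90)]), (115, [(23.0, 86), (22.1, 102), (7.6, 82), (3.4, 90)]), (119, [(27.1, 86), (19.4, 102), (6.4, 90), (1.4, 38)]), (123, [(22.8, 86), (15.8, 102), (10.7, 90), (2.4, 42)])]
```

Call:
carry_out(series=[[0,0,0.05,0],[0,0,0.03,0],[0,0,0,0],[0,0,0,0],[0,0,0,0]])

```text
t: 62.25
eef_pos: [604.1, 160.4, 110.8]
tcp_rot: [-3.142, -0.001, 3.102]
ft_force: [0.2, -0.7, -2.9]
opening: 0.311
grip_force: 29.9
```

```bash
python3 - <<'E'
from meas import *
im=env.read_camera('scene');S();print(D(env.state()['eef_pos']));print([(d,fit2(im=im,d=d)[:4]) for d in(115,119,123)])
E
```

```text
t 62.3 tcp [604.1 160.4 110.9] rot [-180.    -0.   177.7] F [-0.4  0.  -1.7] open 29.4 grip 29.9
[  6.61807954 145.49297123]
[(115, [(28.4, 82), (22.7, 102), (16.9, 86), (1.2, 42)]), (119, [(25.3, 86), (20.4, 102), (10.2, 82), (2.8, 90)]), (123, [(30.6, 86), (17.3, 102), (6.0, 90), (1.9, 42)])]
```

Call:
carry_out(series=[[-0.1,0,0,0],[-0.16,0,0,0],[0,0,-0.03,0],[0,0,-0.02,0],[0,0,0,0]])

```text
t: 62.8
eef_pos: [591.2, 160.5, 108.8]
tcp_rot: [3.141, 0.0, 3.102]
ft_force: [0.6, 0.4, -2.3]
opening: 0.312
grip_force: 29.8
```

Call:
carry_out(series=[[0,0,0,0],[0,0,0,0],[0,0,0,0],[0,0,0,0],[0,0,0,0]], fingers=0)

```text
t: 63.3
eef_pos: [591.2, 160.4, 108.9]
tcp_rot: [3.141, 0.0, 3.102]
ft_force: [-0.1, 0.6, -0.4]
opening: 0.503
grip_force: 0.0
```

Call:
carry_out(series=[[0,0,0.2,0],[0,0,0.5,0],[0,0,0.6,0],[0,0,0.3,0],[-0.4,0,0,0]])

```text
t: 63.8
eef_pos: [573.2, 160.5, 191.9]
tcp_rot: [3.14, 0.005, 3.102]
ft_force: [-0.6, -0.4, -0.9]
opening: 0.503
grip_force: 0.0
```

Call:
carry_out(series=[[-0.8,0,0,0],[-0.9,0,0,0],[-0.9,0,0,0],[-0.5,-0.5,0,0],[0,-0.5,0,0]])

```text
t: 64.3
eef_pos: [413.1, 110.5, 189.8]
tcp_rot: [3.141, -0.0, 3.105]
ft_force: [0.5, -0.2, 0.8]
opening: 0.501
grip_force: 0.0
```

```bash
python3 - <<'E'
from meas import *
np.set_printoptions(precision=1,suppress=True)
a=shot('top','after3');shot('scene','after3s');S()
print(standing(a));print(find('top','stood1'),find('top','refill1'),find('scene','stood1'),find('scene','refill1'))
for y in(145,73,-10,-160,-255): print(y,w2px('top',[[*W(0,y),70]]).round(),w2px('scene',[[*W(0,y),70]]).round())
for c,d,l,w in bottles(a):
    b=c-d*54;print('c',c,'yaw',np.degrees(np.arctan2(d[1],d[0])),l,w,'cap118',b+118*d,D(b))
E
```

```text
t 64.4 tcp [415.8 109.  189.9] rot [180.    0.1 177.7] F [-0.3  0.4 -0.2] open 47.6 grip 0.0
[(1.0, [-6.0, -161.0]), (0.68, [-8.0, -253.0]), (0.51, [5.0, -16.0]), (0.5, [4.0, 134.0])]
[(0.84, 379, 194), (0.71, 421, 196), (0.7, 278, 187), (0.7, 286, 156)] [(0.89, 246, 184), (0.82, 311, 186), (0.75, 422, 196), (0.62, 211, 224), (0.19, 514, 266)] [(0.89, 271, 258), (0.74, 354, 284)] [(0.85, 235, 245), (0.74, 378, 293), (0.71, 448, 205), (0.63, 424, 275), (0.59, 323, 273)]
145 [[249. 187.]] [[379. 290.]]
73 [[280. 189.]] [[353. 281.]]
-10 [[315. 191.]] [[322. 271.]]
-160 [[380. 194.]] [[269. 254.]]
-255 [[421. 196.]] [[237. 243.]]
c [505.3 249.6] yaw 158.4889907836914 78.59623718261719 49.485599517822266 cap118 [445.8 273.1] [-44.6 212.9]
```

Call:
carry_out(series=[[0.08,0.5,0,-0.6],[0.1,0.8,0,-0.7],[0.1,0.8,0,-0.7],[0.1,0.8,0,-0.7],[0.08,0.46,0,-0.5]], fingers=-0.2)

```text
t: 65.1
eef_pos: [439.1, 281.7, 188.7]
tcp_rot: [3.141, -0.0, 2.766]
ft_force: [1.2, -1.3, 0.6]
opening: 0.602
grip_force: 0.0
```

Call:
carry_out(series=[[0,0,0,0],[0,0,-0.5,0],[0,0,-0.7,0],[0,0,-0.6,0],[0,0,-0.3,0]])

```text
t: 65.6
eef_pos: [438.1, 277.8, 81.6]
tcp_rot: [-3.139, -0.002, 2.768]
ft_force: [-0.4, -0.8, 0.3]
opening: 0.599
grip_force: 0.0
```

```bash
python3 - <<'E'
from meas import *
S();print('tape',D(px2w('top',[[160/2.8+170,78/2.8+120]],41)[0]))
E
```

```text
t 65.6 tcp [438.1 277.8  81.6] rot [-1.799e+02 -1.000e-01  1.586e+02] F [-0.4 -0.8  0.3] open 56.9 grip 0.0
tape [ 97.31194158 206.01651157]
```

Call:
carry_out(series=[[0,0,-0.5,0],[0,0,-0.5,0],[0,0,-0.22,0],[0,0,0,0],[0,0,0,0]])

```text
t: 66.1
eef_pos: [439.4, 278.5, 23.4]
tcp_rot: [3.141, 0.0, 2.767]
ft_force: [-0.4, 0.3, 0.3]
opening: 0.599
grip_force: 0.0
```

Call:
carry_out(series=[[0,0,0,0],[0,0,0,0],[0,0,0,0],[0,0,0,0],[0,0,0,0]], fingers=1)

```text
t: 66.6
eef_pos: [439.1, 278.5, 23.2]
tcp_rot: [3.141, 0.0, 2.767]
ft_force: [-0.8, 0.1, 4.8]
opening: 0.324
grip_force: 30.0
```

Call:
carry_out(series=[[0,0,0,0],[0,0,0.1,0],[0,0,0.15,0],[0,0,0.2,0],[0,0,0.25,0]])

```text
t: 67.1
eef_pos: [439.0, 278.4, 58.6]
tcp_rot: [-3.141, -0.0, 2.767]
ft_force: [0.7, -0.4, -1.9]
opening: 0.327
grip_force: 30.0
```

Call:
carry_out(series=[[0,0,0.25,0],[0,0,0.25,0],[0,0,0.25,0],[0,0,0.25,0],[0,0,0.25,0]])

```text
t: 67.6
eef_pos: [439.0, 278.4, 121.5]
tcp_rot: [3.141, 0.0, 2.767]
ft_force: [-0.2, 0.5, -2.0]
opening: 0.325
grip_force: 30.0
```

Call:
carry_out(series=[[0,0,0.25,0],[0,0,0.2,0],[0,0,0,0.5],[0,0,0,0.7],[0,0,0,0.7]])

```text
t: 68.1
eef_pos: [439.1, 278.4, 143.3]
tcp_rot: [3.142, 0.0, 2.969]
ft_force: [0.8, 1.1, -1.2]
opening: 0.328
grip_force: 30.0
```

Call:
carry_out(series=[[0,0,0,0.7],[0,0,0,0.6],[0,0,0,0],[0,0,0,0],[0,0,0,0]])

```text
t: 68.6
eef_pos: [439.1, 278.4, 143.0]
tcp_rot: [3.142, -0.0, 3.101]
ft_force: [0.5, -0.2, -1.5]
opening: 0.331
grip_force: 30.0
```

```bash
python3 - <<'E'
from meas import *
im=env.read_camera('scene');S();print(D(env.state()['eef_pos']));print([(d,fit2(im=im,d=d)[:3]) for d in(112,116,120,124)])
E
```

```text
t 68.65 tcp [439.1 278.4 142.9] rot [180.   -0.  177.7] F [-1.   0.6 -1.6] open 31.1 grip 30.0
[-162.79908304  256.99485919]
[(112, [(11.0, 46), (11.0, 42), (10.9, 38)]), (116, [(13.5, 42), (13.2, 38), (13.0, 46)]), (120, [(33.8, 42), (33.1, 38), (29.6, 46)]), (124, [(70.0, 38), (69.8, 42), (65.7, 34)])]
```

Call:
carry_out(series=[[0.3,0.05,0,0],[0.5,0.06,0,0],[0.5,0.06,0,0],[0.5,0.06,0,0],[0.22,0.05,0,0]])

```text
t: 69.15
eef_pos: [541.8, 292.5, 142.7]
tcp_rot: [3.141, 0.001, 3.101]
ft_force: [-0.5, -0.5, -2.3]
opening: 0.326
grip_force: 30.0
```

Call:
carry_out(series=[[0,0,-0.4,0],[0,0,-0.4,0],[0,0,-0.15,0],[0,0,0,0],[0,0,0,0]])

```text
t: 69.65
eef_pos: [540.2, 292.6, 96.0]
tcp_rot: [3.141, 0.001, 3.102]
ft_force: [-0.8, -1.3, -1.8]
opening: 0.331
grip_force: 30.0
```

Call:
carry_out(series=[[0,0,-0.04,0],[0,0,0,0],[0,0,0,0],[0,0,0,0],[0,0,0,0]])

```text
t: 70.15
eef_pos: [540.0, 292.6, 93.8]
tcp_rot: [3.141, 0.0, 3.102]
ft_force: [-4.1, 0.2, 5.3]
opening: 0.33
grip_force: 30.0
```

Call:
carry_out(series=[[0,0,-0.04,0],[0,0,0,0],[0,0,0,0],[0,0,0,0],[0,0,0,0]])

```text
t: 70.65
eef_pos: [540.2, 292.5, 91.7]
tcp_rot: [3.141, 0.0, 3.102]
ft_force: [-3.7, 1.0, 5.9]
opening: 0.33
grip_force: 30.0
```

Call:
carry_out(series=[[0,0,0.05,0],[0.12,0,0,0],[0.12,0,0,0],[0.06,0,0,0],[0,0,0,0]])

```text
t: 71.15
eef_pos: [554.6, 292.4, 94.3]
tcp_rot: [-3.141, -0.002, 3.102]
ft_force: [-9.0, -0.9, 10.0]
opening: 0.329
grip_force: 30.0
```

Call:
carry_out(series=[[0.06,0,0,0],[0,0,0,0],[0,0,0,0],[0.06,0,0,0],[0,0,0,0]])

```text
t: 71.65
eef_pos: [559.1, 292.5, 95.4]
tcp_rot: [-3.141, -0.004, 3.102]
ft_force: [-19.4, -1.9, 25.0]
opening: 0.33
grip_force: 30.1
```

Call:
carry_out(series=[[0.06,0,0,0],[0,0,0,0],[0,0,0,0],[0,0,0,0],[0,0,0,0]])

```text
t: 72.15
eef_pos: [562.0, 292.5, 95.7]
tcp_rot: [-3.141, -0.004, 3.102]
ft_force: [-21.1, -1.4, 27.9]
opening: 0.329
grip_force: 30.1
```

```bash
python3 - <<'E'
from meas import *
im=env.read_camera('scene');S();print(D(env.state()['eef_pos']));print([(d,fit2(im=im,d=d)[:3]) for d in(112,116,120,124)])
E
```

```text
t 72.2 tcp [562.  292.5  95.7] rot [-180.    -0.2  177.7] F [-20.3  -1.6  27.9] open 31.2 grip 30.1
[-40.5528332  275.82693236]
[(112, [(23.7, 34), (23.5, 38), (20.8, 30)]), (116, [(58.8, 34), (57.4, 38), (55.1, 30)]), (120, [(80.0, 34), (79.3, 38), (79.3, 30)]), (124, [(81.9, 26), (81.5, 22), (81.3, 30)])]
```

Call:
carry_out(series=[[0.13,0,0.11,0],[0.14,0,0.1,0],[0.15,0,0.075,0],[0.15,0,0.07,0],[0,0,0,0]])

```text
t: 72.7
eef_pos: [593.8, 292.3, 111.7]
tcp_rot: [3.141, 0.001, 3.102]
ft_force: [-2.7, -1.0, 4.1]
opening: 0.328
grip_force: 30.0
```

```bash
python3 - <<'E'
from meas import *
im=env.read_camera('scene');S();print(D(env.state()['eef_pos']));print([(d,fit2(im=im,d=d)[:3]) for d in(112,116,120,124)])
E
```

```text
t 72.75 tcp [593.3 292.4 111.5] rot [180.    0.  177.7] F [-1.8 -0.2  2.7] open 31.5 grip 30.0
[ -9.25319049 276.91569362]
[(112, [(75.3, 18), (75.2, 22), (74.5, 50)]), (116, [(74.4, 14), (72.7, 54), (71.5, 58)]), (120, [(72.2, 10), (70.1, 62), (69.7, 58)]), (124, [(68.7, 62), (65.1, 66), (52.8, 10)])]
```

Droop is about 62°. I'll finish the arc.

Call:
carry_out(series=[[0.16,0,0.05,0],[0.16,0,0.045,0],[0.14,0,0.03,0],[0.12,0,0.02,0],[0,0,0,0]])

```text
t: 73.25
eef_pos: [622.6, 292.4, 118.9]
tcp_rot: [3.141, 0.001, 3.102]
ft_force: [-1.1, -0.2, 0.8]
opening: 0.33
grip_force: 30.0
```

```bash
python3 - <<'E'
from meas import *
im=env.read_camera('scene');S();print(D(env.state()['eef_pos']));print([(d,fit2(im=im,d=d)[:3]) for d in(112,116,120,124)])
E
```

```text
t 73.3 tcp [622.2 292.5 118.8] rot [1.800e+02 1.000e-01 1.777e+02] F [-2.  -0.7  0.5] open 31.4 grip 30.0
[ 19.5957184  278.12688935]
[(112, [(60.3, 70), (44.0, 74), (27.8, 66)]), (116, [(57.7, 74), (41.3, 70), (23.6, 78)]), (120, [(55.8, 74), (38.9, 78), (10.4, 82)]), (124, [(53.1, 78), (33.4, 74), (14.7, 82)])]
```

Call:
carry_out(series=[[0,0,0.2,0],[-0.1,0,0.2,0],[-0.4,-0.3,0,0],[-0.42,-0.4,0,0],[0,-0.13,0,0]])

```text
t: 73.8
eef_pos: [573.4, 250.0, 140.0]
tcp_rot: [-3.141, -0.0, 3.102]
ft_force: [0.4, 0.4, -1.9]
opening: 0.333
grip_force: 30.0
```

Call:
carry_out(series=[[0,0,-0.2,0],[0,0,-0.2,0],[0,0,-0.05,0],[0,0,0,0],[0,0,0,0]])

```text
t: 74.3
eef_pos: [575.8, 251.3, 116.0]
tcp_rot: [3.142, -0.0, 3.103]
ft_force: [0.2, -0.8, -1.6]
opening: 0.33
grip_force: 30.0
```

Call:
carry_out(series=[[0,0,-0.04,0],[0,0,0,0],[0,0,0,0],[0,0,0,0],[0,0,0,0]])

```text
t: 74.8
eef_pos: [575.6, 251.0, 114.5]
tcp_rot: [3.141, 0.0, 3.102]
ft_force: [-0.4, -1.0, -0.9]
opening: 0.327
grip_force: 30.0
```

Call:
carry_out(series=[[0,0,-0.03,0],[0,0,0,0],[0,0,0,0],[0,0,0,0],[0,0,0,0]])

```text
t: 75.3
eef_pos: [575.6, 251.0, 112.9]
tcp_rot: [3.141, 0.0, 3.102]
ft_force: [0.3, -0.6, -1.9]
opening: 0.331
grip_force: 30.0
```

Call:
carry_out(series=[[0,0,-0.03,0],[0,0,0,0],[0,0,0,0],[0,0,0,0],[0,0,0,0]])

```text
t: 75.8
eef_pos: [575.8, 251.0, 111.7]
tcp_rot: [3.141, 0.001, 3.102]
ft_force: [-0.6, -0.7, 5.2]
opening: 0.328
grip_force: 30.0
```

Call:
carry_out(series=[[0,0,-0.03,0],[0,0,0,0],[0,0,0,0],[0,0,0,0],[0,0,0,0]])

```text
t: 76.3
eef_pos: [576.2, 251.0, 111.5]
tcp_rot: [3.141, 0.002, 3.102]
ft_force: [-2.4, -3.4, 16.3]
opening: 0.33
grip_force: 30.0
```

Call:
carry_out(series=[[0,0,0.03,0],[0.1,0,0.015,0],[0.12,0,0.01,0],[0.12,0,0,0],[0.1,0,0,0]])

```text
t: 76.8
eef_pos: [598.2, 250.9, 112.1]
tcp_rot: [-3.142, -0.0, 3.102]
ft_force: [0.0, -1.2, -1.5]
opening: 0.331
grip_force: 30.0
```

```bash
python3 - <<'E'
from meas import *
im=env.read_camera('scene');S();print(D(env.state()['eef_pos']));print([(d,fit2(im=im,d=d)[:3]) for d in(116,120,124)])
E
```

```text
t 76.85 tcp [598.7 250.8 112.2] rot [180.   -0.  177.7] F [-0.6  1.2 -1.1] open 31.6 grip 30.0
[ -2.23621643 235.63421142]
[(116, [(57.9, 74), (29.7, 78), (26.1, 70)]), (120, [(46.7, 74), (45.5, 78), (15.2, 50)]), (124, [(54.9, 78), (20.2, 82), (15.3, 74)])]
```

Call:
carry_out(series=[[0,0,0.08,0],[-0.3,0,0,0],[-0.25,0,0,0],[0,0,-0.08,0],[0,0,-0.055,0]])

```text
t: 77.35
eef_pos: [571.0, 251.1, 111.3]
tcp_rot: [3.141, 0.002, 3.103]
ft_force: [-3.9, -4.3, 27.5]
opening: 0.33
grip_force: 30.0
```

Call:
carry_out(series=[[0,0,0,0],[0.08,0,0.01,0],[0.08,0,0.01,0],[0.08,0,0.01,0],[0,0,0,0]])

```text
t: 77.85
eef_pos: [583.0, 251.0, 111.6]
tcp_rot: [3.141, 0.001, 3.102]
ft_force: [-0.3, -0.2, 4.9]
opening: 0.332
grip_force: 30.0
```

```bash
python3 - <<'E'
from meas import *
im=env.read_camera('scene');S();print(D(env.state()['eef_pos']));print([(d,fit2(im=im,d=d)[:3]) for d in(116,120,124)])
E
```

```text
t 77.9 tcp [582.8 251.  111.6] rot [1.800e+02 1.000e-01 1.777e+02] F [-1.  -0.7  4.8] open 31.7 grip 30.0
[-18.13265396 235.18031424]
[(116, [(48.7, 78), (42.0, 22), (40.9, 54)]), (120, [(43.1, 14), (40.1, 82), (39.3, 62)]), (124, [(47.8, 82), (39.6, 10), (38.4, 66)])]
```

Call:
carry_out(series=[[0,0,-0.02,0],[0.08,0,-0.01,0],[0.08,0,0,0],[0.06,0,-0.01,0],[0,0,0,0]])

```text
t: 78.4
eef_pos: [594.3, 250.9, 110.4]
tcp_rot: [3.141, 0.002, 3.102]
ft_force: [-1.0, -1.8, 11.6]
opening: 0.328
grip_force: 30.0
```

```bash
python3 - <<'E'
from meas import *
im=env.read_camera('scene');S();print(D(env.state()['eef_pos']));print([(d,fit2(im=im,d=d)[:3]) for d in(116,120,124)])
E
```

```text
t 78.45 tcp [594.1 250.9 110.4] rot [1.800e+02 1.000e-01 1.777e+02] F [-0.3 -1.5 10.7] open 31.4 grip 30.0
[ -6.82295068 235.51913359]
[(116, [(32.6, 86), (29.9, 70), (18.9, 66)]), (120, [(37.3, 86), (23.2, 74), (22.9, 70)]), (124, [(29.7, 74), (28.3, 86), (18.9, 14)])]
```

Call:
carry_out(series=[[0,0,0.02,0],[0,0,0,0],[0,0,0,0],[0,0,0,0],[0,0,0,0]], fingers=-0.1)

```text
t: 78.95
eef_pos: [593.1, 250.9, 110.1]
tcp_rot: [-3.142, -0.0, 3.102]
ft_force: [-0.5, 0.3, -0.1]
opening: 0.547
grip_force: 0.0
```

Call:
carry_out(series=[[0,0,0.2,0],[0,0,0.5,0],[0,0,0.6,0],[0,0,0.4,0],[-0.4,0,0,0]])

```text
t: 79.45
eef_pos: [575.3, 251.2, 198.9]
tcp_rot: [3.139, 0.006, 3.102]
ft_force: [0.0, 0.5, -0.6]
opening: 0.551
grip_force: 0.0
```

Call:
carry_out(series=[[-0.8,0,0,0],[-0.9,0,0,0],[-0.9,0,0,0],[-0.5,0,0,0],[0,0,0,0]])

```text
t: 79.95
eef_pos: [415.6, 251.0, 196.5]
tcp_rot: [3.141, 0.0, 3.104]
ft_force: [0.4, -0.1, -0.5]
opening: 0.552
grip_force: 0.0
```

```bash
python3 - <<'E'
from meas import *
a=shot('top','after4');b=shot('scene','after4s');S()
a=cv2.resize(a[120:290,170:450],(700,425));b=cv2.resize(b[200:370,200:470],(270,170))
b=cv2.resize(b,(278,175))
c=np.zeros((600,700,3),np.uint8);c[:425]=a;c[425:600,:278]=b
c[425:600,300:580]=cv2.resize(shot('scene')[210:320,220:396],(280,175))
cv2.imwrite('pics/final.png',cv2.cvtColor(c,cv2.COLOR_RGB2BGR))
print(find('top','stood1'),find('top','refill1'),find('top','lock_top'),find('scene','lock_top'))
E
```

```text
t 80.05 tcp [418.7 251.3 196.3] rot [1.800e+02 1.000e-01 1.778e+02] F [ 0.8  0.9 -0. ] open 52.2 grip 0.0
[(0.82, 381, 196), (0.6, 278, 187)] [(0.96, 209, 186), (0.9, 248, 186), (0.83, 420, 193), (0.59, 313, 186)] [] [(0.61, 337, 311)]
```

View pics/final.png

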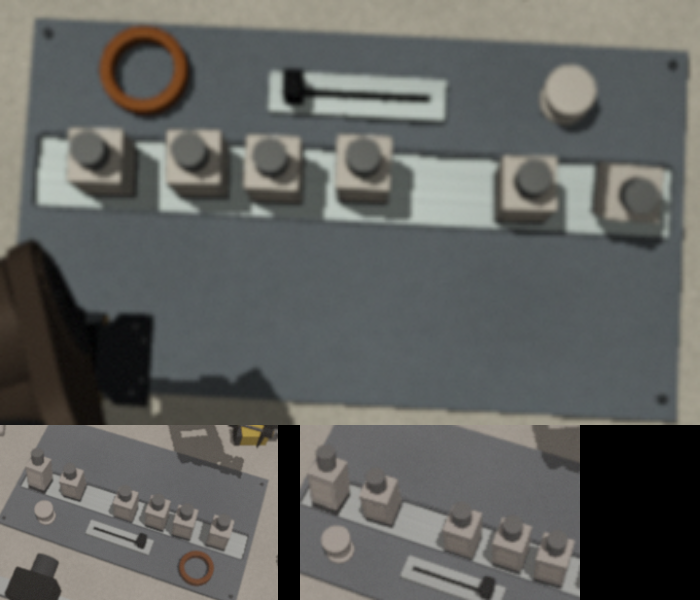

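All four bottles are in the lane, but the right-most at (630,192) looks leaned over: its cap at (642,197) sits low compared with its neighbours. I'll fit its tilt numerically against the neighbours.

```bash
cat > tilt.py <<'E'
from meas import *
from scipy.optimize import minimize
def prep(cam,im):
    hsv=cv2.cvtColor(im,cv2.COLOR_RGB2HSV).astype(int)
    return ((hsv[...,0]>5)&(hsv[...,0]<35)&(hsv[...,1]>22)&(hsv[...,2]>75))
def model(p,cams):
    x,y,z,tx,ty,yw=p  # deck x,y, base z, tilt toward +x', +y' (deg), yaw
    o=np.array([*W(x,y),z]);ez=np.array([np.tan(np.radians(tx)),np.tan(np.radians(ty)),1]);ez/=np.linalg.norm(ez)
    a=np.radians(yw);ex=np.array([np.cos(a),np.sin(a),0]);ex-=ez*(ex@ez);ex/=np.linalg.norm(ex);ey=np.cross(ez,ex)
    R3=np.eye(3);R3[:2,:2]=RD;B=R3@np.c_[ex,ey,ez];r={}
    for c in cams:
        def hull(P):
            m=np.zeros((480*2,640*2),np.uint8);cv2.fillConvexPoly(m,cv2.convexHull((w2px(c,o+np.array(P)@B.T)*2).round().astype(np.int32)),1);return m
        box=lambda s0,s1:[(i*25,j*25,s) for i in(-1,1) for j in(-1,1) for s in(s0,s1)]
        w=hull(box(16,92));t=np.linspace(0,6.28,16)
        w[hull([(16*np.cos(q),16*np.sin(q),s) for q in t for s in(96,130)])>0]=0
        r[c]=cv2.resize(w.astype(np.float32),(640,480),interpolation=cv2.INTER_AREA)
    return r
def score(p,M):
    r=model(p,M);s=0
    for c in M:
        q=w2px(c,[[*W(p[0],p[1]),60]])[0].astype(int);sl=(slice(q[1]-24,q[1]+24),slice(q[0]-24,q[0]+24))
        s+=1-np.minimum(M[c][sl],r[c][sl]).sum()/np.maximum(M[c][sl],r[c][sl]).sum()
    return s
def fit(p0,M,free):
    best=None
    for tx in(-12,0,12):
        for ty in(-10,0,10):
            p=np.array(p0,float);p[3]=tx;p[4]=ty
            f=lambda v:score(np.r_[v[:2],p0[2],v[2:]],M)
            r=minimize(f,p[[0,1,3,4,5]],method='Nelder-Mead',options=dict(maxfev=220,initial_simplex=p[[0,1,3,4,5]]+np.vstack([np.zeros(5),np.diag([6,6,6,6,6])])))
            if best is None or r.fun<best.fun:best=r
    return best.x.round(1),round(best.fun,3)
if __name__=='__main__':
    import sys
    n=sys.argv[1]
    M={c:prep(c,cv2.cvtColor(cv2.imread(f'pics/{n}{e}.png'),cv2.COLOR_BGR2RGB)).astype(np.float32) for c,e in(('top',''),('scene','s'))}
    for y in map(float,sys.argv[2:]): print(y,*fit((0,y,6,0,0,0),M,None))
E
python3 tilt.py after4 -160 73 -258 235 145 -10
```

```text
Traceback (most recent call last):
  File "tilt.py", line 38, in <module>
    for y in map(float,sys.argv[2:]): print(y,*fit((0,y,6,0,0,0),M,None))
                                               ~~~^^^^^^^^^^^^^^^^^^^^^^
  File "tilt.py", line 31, in fit
    r=minimize(f,p[[0,1,3,4,5]],method='Nelder-Mead',options=dict(maxfev=220,initial_simplex=p[[0,1,3,4,5]]+np.vstack([np.zeros(5),np.diag([6,6,6,6,6])])))
  File "tilt.py", line 30, in <lambda>
    f=lambda v:score(np.r_[v[:2],p0[2],v[2:]],M)
               ~~~~~^^^^^^^^^^^^^^^^^^^^^^^^^^^^
  File "tilt.py", line 20, in score
    r=model(p,M);s=0
  File "tilt.py", line 16, in model
    w[hull([(16*np.cos(q),16*np.sin(q),s) for q in t for s in(96,130)])>0]=0
      ~~~~^^^^^^^^^^^^^^^^^^^^^^^^^^^^^^^^^^^^^^^^^^^^^^^^^^^^^^^^^^^^^
  File "tilt.py", line 13, in hull
    m=np.zeros((480*2,640*2),np.uint8);cv2.fillConvexPoly(m,cv2.convexHull((w2px(c,o+np.array(P)@B.T)*2).round().astype(np.int32)),1);return m
                                                                            ~~~~^^^^^^^^^^^^^^^^^^^^^
  File "h.py", line 13, in w2px
    c=env.calibration(cam);T=np.linalg.inv(np.array(c['pose']))
ValueError: time passes only in moves, steps and waits
```

```bash
python3 - <<'E'
s=open('h.py').read()
s=s.replace("def shot","import functools\ncal=functools.lru_cache(lambda c:env.calibration(c))\ndef shot",1).replace("c=env.calibration(cam)","c=cal(cam)")
open('h.py','w').write(s)
E
time python3 tilt.py after4 -160 73 -258 235 145 -10
```

```text
-160.0 [   0.  -159.3   -1.4   -0.8    2.1] 0.682
73.0 [18.5 73.6 -8.8 -0.2 -0.9] 0.922
-258.0 [  10.2 -255.4  -10.6   -1.9   -0.6] 0.784
235.0 [  4.9 242.5  -1.6  -4.1   2. ] 0.827
145.0 [  8.  153.1  -1.2  -4.2   4. ] 0.928
-10.0 [ 18.2 -11.   -5.3   0.9   2.3] 0.592
real	1m49.436s
user	1m35.614s
sys	0m26.597s
```

```bash
python3 - <<'E'
from meas import *
for n,u in (('A',(90,150)),('B',(190,153)),('s1',(271,157)),('C',(363,156)),('s2',(535,180)),('D',(642,197))):
    print(n,D(px2w('top',[np.array(u)/2.5+[170,120]],134)[0]).round())
E
```

```text
A [  1. 232.]
B [  2. 143.]
s1 [ 2. 72.]
C [ 8. -9.]
s2 [  -6. -161.]
D [ -16. -256.]
```

By the caps, five bottles are upright and centred. The right-most one (cap at deck x −16) leans towards the robot because its foot straddles the far lane edge. I'll regrip it and set it properly.

Call:
carry_out(series=[[0,-0.6,0,0],[0,-0.85,0,0],[0,-0.85,0,0],[0,-0.85,0,0],[0,-0.85,0,0]], fingers=-0.2)

```text
t: 80.8
eef_pos: [418.3, 49.2, 195.3]
tcp_rot: [3.142, 0.0, 3.102]
ft_force: [1.0, 0.3, 0.4]
opening: 0.6
grip_force: 0.0
```

Call:
carry_out(series=[[0.1,-0.85,0,0],[0.2,-0.85,0,0],[0.3,-0.85,0,0],[0.4,-0.85,0,0],[0.4,-0.85,0,0]])

```text
t: 81.3
eef_pos: [488.8, -164.1, 195.3]
tcp_rot: [3.141, 0.0, 3.101]
ft_force: [0.7, 0.6, 1.3]
opening: 0.603
grip_force: 0.0
```

Call:
carry_out(series=[[0.5,-0.85,0,0],[0.5,-0.7,0,0],[0.58,-0.07,0,0],[0,0,0,0],[0,0,0,0]])

```text
t: 81.8
eef_pos: [567.0, -242.7, 194.4]
tcp_rot: [3.141, -0.001, 3.102]
ft_force: [-0.3, 0.3, 0.3]
opening: 0.6
grip_force: 0.0
```

Call:
carry_out(series=[[0,0.02,-0.5,0],[0,0.02,-0.6,0],[0,0,-0.4,0],[0,0,-0.15,0],[0,0,0,0]])

```text
t: 82.3
eef_pos: [566.5, -240.2, 112.4]
tcp_rot: [3.141, -0.001, 3.102]
ft_force: [-0.7, 0.0, 1.0]
opening: 0.603
grip_force: 0.0
```

Call:
carry_out(series=[[0,0,0,0],[0,0,0,0],[0,0,0,0],[0,0,0,0],[0,0,0,0]], fingers=1)

```text
t: 82.8
eef_pos: [567.3, -240.6, 113.4]
tcp_rot: [-3.141, 0.001, 3.102]
ft_force: [-1.2, 1.0, 4.2]
opening: 0.331
grip_force: 30.0
```

Call:
carry_out(series=[[0,0,0,0],[0,0,0.1,0],[0,0,0.15,0],[0,0,0.15,0],[0,0,0,0]])

```text
t: 83.3
eef_pos: [567.5, -240.8, 134.1]
tcp_rot: [-3.141, 0.002, 3.102]
ft_force: [0.9, 1.0, -2.8]
opening: 0.327
grip_force: 30.0
```

```bash
python3 - <<'E'
from meas import *
im=env.read_camera('scene');S();print(D(env.state()['eef_pos']));print([(d,fit2(im=im,d=d)[:3]) for d in(112,116,120,124)])
E
```

```text
t 83.35 tcp [ 567.3 -240.7  133.5] rot [-1.800e+02  1.000e-01  1.777e+02] F [ 0.4 -0.1 -2.8] open 31.7 grip 30.0
[ -14.52561722 -256.74145717]
[(112, [(35.0, 74), (32.3, 70), (13.9, 34)]), (116, [(44.6, 74), (23.5, 78), (19.0, 34)]), (120, [(38.7, 78), (36.9, 74), (13.4, 26)]), (124, [(49.6, 78), (17.4, 82), (13.1, 58)])]
```

Call:
carry_out(series=[[-0.14,0,0,0],[-0.14,0,0,0],[0,0,-0.2,0],[0,0,-0.16,0],[0,0,0,0]])

```text
t: 83.85
eef_pos: [552.9, -240.4, 113.7]
tcp_rot: [3.141, -0.001, 3.102]
ft_force: [-0.1, -0.4, -1.5]
opening: 0.333
grip_force: 30.0
```

Call:
carry_out(series=[[0,0,-0.04,0],[0,0,-0.04,0],[0,0,0,0],[0,0,0,0],[0,0,0,0]])

```text
t: 84.35
eef_pos: [554.3, -240.8, 112.8]
tcp_rot: [-3.14, 0.003, 3.102]
ft_force: [-0.4, 2.1, 14.9]
opening: 0.329
grip_force: 30.0
```

Call:
carry_out(series=[[0.04,0,-0.01,0],[0.08,0,0,0],[0.08,0,0,0],[0.08,0,0,0],[0,0,0,0]])

```text
t: 84.85
eef_pos: [568.0, -240.7, 111.2]
tcp_rot: [-3.141, 0.002, 3.103]
ft_force: [-0.9, 0.6, 8.7]
opening: 0.335
grip_force: 30.0
```

Call:
carry_out(series=[[0.08,0,-0.01,0],[0.06,0,-0.01,0],[0.04,0,-0.01,0],[0,0,0,0],[0,0,0,0]])

```text
t: 85.35
eef_pos: [576.8, -240.9, 109.7]
tcp_rot: [-3.141, 0.002, 3.102]
ft_force: [-0.6, -0.6, 6.1]
opening: 0.335
grip_force: 30.0
```

```bash
python3 - <<'E'
from meas import *
im=env.read_camera('scene');S();print(D(env.state()['eef_pos']));print([(d,fit2(im=im,d=d)[:3]) for d in(116,120,124)])
E
```

```text
t 85.4 tcp [ 576.8 -240.9  109.7] rot [-1.799e+02  1.000e-01  1.778e+02] F [-0.1  0.1  7.2] open 31.5 grip 30.0
[  -5.03625386 -256.60062439]
[(116, [(52.1, 74), (30.0, 70), (16.1, 90)]), (120, [(41.4, 74), (39.4, 78), (19.6, 90)]), (124, [(50.6, 78), (19.0, 74), (18.2, 90)])]
```

```bash
python3 - <<'E'
from meas import *
im=shot('scene','chk');S();s=env.state()
L=cv2.cvtColor(im,cv2.COLOR_RGB2LAB)[...,0].astype(int)
def prof(g,t,d):
    a=np.radians(t);h=np.array([-np.cos(np.radians(177.8)),-np.sin(np.radians(177.8)),0]);ax=h*np.cos(a)-np.array([0,0,np.sin(a)]);up=h*np.sin(a)+np.array([0,0,np.cos(a)])
    q=np.arange(100,-28,-4);P=np.array([g+ax*(d-k)+up*25 for k in q]);px=w2px('scene',P).round().astype(int)
    return [(int(k),int(L[v,u])) for k,(u,v) in zip(q,px)]
print(prof(s['eef_pos']+[0,0,19],90,122))
print(prof(s['eef_pos']+[0,0,19],78,122))
# reference: upright stood2 (x'-6,y'-160)
print('ref',prof(np.array([*W(-6,-160),6+122]),90,122))
E
```

```text
t 85.45 tcp [ 576.8 -240.9  109.8] rot [-1.799e+02  1.000e-01  1.778e+02] F [-0.4 -0.8  6. ] open 31.3 grip 30.0
[(100, 136), (96, 163), (92, 163), (88, 139), (84, 112), (80, 112), (76, 107), (72, 114), (68, 114), (64, 116), (60, 117), (56, 119), (52, 119), (48, 116), (44, 116), (40, 116), (36, 117), (32, 115), (28, 111), (24, 111), (20, 106), (16, 100), (12, 100), (8, 77), (4, 74), (0, 71), (-4, 106), (-8, 162), (-12, 162), (-16, 173), (-20, 174), (-24, 174)]
[(100, 165), (96, 153), (92, 121), (88, 110), (84, 115), (80, 117), (76, 121), (72, 117), (68, 116), (64, 116), (60, 115), (56, 114), (52, 115), (48, 105), (44, 96), (40, 75), (36, 74), (32, 124), (28, 168), (24, 174), (20, 172), (16, 154), (12, 115), (8, 112), (4, 118), (0, 121), (-4, 121), (-8, 117), (-12, 117), (-16, 119), (-20, 119), (-24, 118)]
ref [(100, 154), (96, 167), (92, 168), (88, 162), (84, 164), (80, 142), (76, 115), (72, 115), (68, 107), (64, 109), (60, 118), (56, 118), (52, 118), (48, 118), (44, 118), (40, 116), (36, 117), (32, 117), (28, 117), (24, 115), (20, 114), (16, 108), (12, 101), (8, 101), (4, 80), (0, 72), (-4, 65), (-8, 104), (-12, 160), (-16, 160), (-20, 174), (-24, 165)]
```

The profile matches the upright reference, with the foot line and base in the same places, so the bottle is upright. I'll release it and then go to the lock.

Call:
carry_out(series=[[0,0,0.02,0],[0,0,0,0],[0,0,0,0],[0,0,0,0],[0,0,0,0]], fingers=-0.1)

```text
t: 85.95
eef_pos: [576.1, -240.5, 109.7]
tcp_rot: [3.141, -0.0, 3.102]
ft_force: [0.1, 0.2, 0.2]
opening: 0.55
grip_force: 0.0
```

Call:
carry_out(series=[[0,0,0.2,0],[0,0,0.5,0],[0,0,0.6,0],[0,0,0.4,0],[-0.4,0,0,0]])

```text
t: 86.45
eef_pos: [558.1, -241.1, 198.4]
tcp_rot: [-3.139, 0.006, 3.103]
ft_force: [0.2, -0.0, 0.4]
opening: 0.552
grip_force: 0.0
```

Call:
carry_out(series=[[-0.8,0,0,0],[-0.9,0,0,0],[-0.9,0,0,0],[-0.5,0,0,0],[0,0,0,0]])

```text
t: 86.95
eef_pos: [398.8, -240.3, 195.9]
tcp_rot: [-3.141, 0.0, 3.101]
ft_force: [-0.4, 0.4, -1.2]
opening: 0.555
grip_force: 0.0
```

```bash
cat > caps.py <<'E'
from meas import *
# cap centres: match cap template of stood2 in top picture near expected spots
def capfit(im,ys):
    g=cv2.cvtColor(im,cv2.COLOR_RGB2GRAY);out=[]
    def at(y,x=0): return w2px('top',[[*W(x,y),134]])[0]
    q=at(-161,-6).round().astype(int);T=g[q[1]-8:q[1]+9,q[0]-8:q[0]+9]
    for y in ys:
        c=at(y).round().astype(int);R=cv2.matchTemplate(g[c[1]-24:c[1]+25,c[0]-20:c[0]+21],T,cv2.TM_CCOEFF_NORMED)
        _,v,_,l=cv2.minMaxLoc(R);p=np.array([c[0]-20+l[0]+8,c[1]-24+l[1]+8]);out.append((y,round(v,2),D(px2w('top',[p],134)[0]).round().tolist()))
    return out
E
python3 - <<'E'
from caps import *
a=shot('top','after5');shot('scene','after5s');S()
for o in capfit(a,(232,143,72,-9,-161,-256)): print(o)
o4=cv2.cvtColor(cv2.imread('pics/after4.png'),cv2.COLOR_BGR2RGB);print(capfit(o4,(-256,))) 
print(find('top','lock_top'),find('scene','lock_top'))
print(W(85,66),W(85,90))
# black grip blob on the plate
hsv=cv2.cvtColor(a,cv2.COLOR_RGB2HSV);m=(hsv[140:175,270:350,2]<40).astype(np.uint8)
m=cv2.morphologyEx(m,cv2.MORPH_OPEN,np.ones((4,4)));n,l,st,ce=cv2.connectedComponentsWithStats(m)
for i in range(1,n): print(st[i],ce[i]+[270,140],D(px2w('top',[ce[i]+[270,140]],55)[0]))
E
```

```text
t 87.05 tcp [ 401.5 -241.   195.8] rot [-1.799e+02  1.000e-01  1.777e+02] F [ 0.7 -1.2 -0.1] open 52.2 grip 0.0
(232, 0.73, [1.0, 227.0])
(143, 0.78, [5.0, 141.0])
(72, 0.83, [2.0, 70.0])
(-9, 0.91, [6.0, -11.0])
(-161, 1.0, [-6.0, -161.0])
(-256, 0.93, [-7.0, -257.0])
[(-256, 0.81, [-14.0, -255.0])]
[(0.56, 288, 150)] [(0.7, 334, 312), (0.59, 507, 281), (0.19, 354, 283)]
[679.30375487  77.94258044] [680.23761927 101.92440475]
[15  9  8 13 91] [288.18681319 155.27472527] [83.39471084 58.5296982 ]
```

Call:
carry_out(series=[[0.4,0.5,0,0],[0.57,0.66,0,0],[0.57,0.66,0,0],[0.57,0.66,0,0],[0.57,0.66,0,0]], fingers=-0.2)

```text
t: 87.65
eef_pos: [537.0, -81.5, 194.7]
tcp_rot: [3.142, 0.0, 3.103]
ft_force: [0.5, 0.4, 0.6]
opening: 0.601
grip_force: 0.0
```

Call:
carry_out(series=[[0.57,0.66,0,0],[0.57,0.66,0,0],[0.57,0.66,0,0],[0.57,0.66,0,0],[0.61,0.64,0,0]])

```text
t: 88.15
eef_pos: [681.0, 83.1, 194.4]
tcp_rot: [3.141, -0.0, 3.103]
ft_force: [0.5, -0.9, -0.3]
opening: 0.6
grip_force: 0.0
```

Call:
carry_out(series=[[0,0,0,0],[0,0,-0.5,0],[0,0,-0.7,0],[0,0,-0.5,0],[0,0,-0.2,0]])

```text
t: 88.65
eef_pos: [678.7, 80.7, 96.9]
tcp_rot: [-3.141, -0.004, 3.103]
ft_force: [0.4, 0.1, 0.1]
opening: 0.6
grip_force: 0.0
```

Call:
carry_out(series=[[0,0,-0.4,0],[0,0,-0.4,0],[0,0,-0.28,0],[0,0,0,0],[0,0,0,0]])

```text
t: 89.15
eef_pos: [680.1, 80.5, 46.5]
tcp_rot: [3.141, 0.001, 3.102]
ft_force: [0.3, -0.4, 0.4]
opening: 0.599
grip_force: 0.0
```

Call:
carry_out(series=[[0,0,0,0],[0,0,0,0],[0,0,0,0],[0,0,0,0],[0,0,0,0]], fingers=1)

```text
t: 89.65
eef_pos: [679.7, 75.1, 46.6]
tcp_rot: [-3.134, -0.0, 3.104]
ft_force: [-4.2, -49.9, 7.0]
opening: 0.24
grip_force: 24.7
```

Call:
carry_out(series=[[0,0,0,0],[0,0,0,0],[0,0,0,0],[-0.01,-0.2,0,0],[-0.01,-0.3,0,0]])

```text
t: 90.15
eef_pos: [678.9, 55.3, 46.5]
tcp_rot: [3.141, 0.001, 3.102]
ft_force: [-0.7, 2.4, 4.8]
opening: 0.207
grip_force: 30.0
```

Call:
carry_out(series=[[-0.01,-0.3,0,0],[-0.01,-0.3,0,0],[-0.01,-0.3,0,0],[-0.01,-0.3,0,0],[-0.01,-0.3,0,0]])

```text
t: 90.65
eef_pos: [676.0, -20.1, 46.5]
tcp_rot: [3.141, 0.0, 3.103]
ft_force: [-1.4, 1.8, 6.7]
opening: 0.208
grip_force: 30.0
```

Call:
carry_out(series=[[-0.01,-0.16,0,0],[0,-0.04,0,0],[0,0,0,0],[0,0,0,0],[0,0,0,0]])

```text
t: 91.15
eef_pos: [675.7, -30.1, 46.5]
tcp_rot: [-3.141, 0.001, 3.103]
ft_force: [-2.3, -1.5, 5.5]
opening: 0.21
grip_force: 30.0
```

Call:
carry_out(series=[[-0.01,-0.14,0,0],[0,-0.1,0,0],[0,0,0,0],[0,0,0,0],[0,0,0,0]])

```text
t: 91.65
eef_pos: [675.2, -42.2, 46.5]
tcp_rot: [-3.141, 0.001, 3.102]
ft_force: [-1.4, -2.4, 6.2]
opening: 0.214
grip_force: 30.0
```

Call:
carry_out(series=[[0,-0.06,0,0],[0,0,0,0],[0,-0.06,0,0],[0,0,0,0],[0,0,0,0]])

```text
t: 92.15
eef_pos: [675.0, -47.4, 46.5]
tcp_rot: [3.141, 0.0, 3.103]
ft_force: [-2.5, 3.0, 6.3]
opening: 0.208
grip_force: 30.0
```

Call:
carry_out(series=[[0,-0.06,0,0],[0,0,0,0],[0,0,0,0],[0,0,0,0],[0,0,0,0]])

```text
t: 92.65
eef_pos: [675.0, -47.7, 46.6]
tcp_rot: [3.138, -0.0, 3.103]
ft_force: [-2.4, 17.9, 7.7]
opening: 0.208
grip_force: 30.0
```

It has reached the right end stop. I'll press firmly, release and retreat.

Call:
carry_out(series=[[0,-0.06,0,0],[0,0,0,0],[0,0,0,0],[0,0.04,0,0],[0,0,0,0]])

```text
t: 93.15
eef_pos: [674.9, -47.9, 46.6]
tcp_rot: [3.137, -0.0, 3.103]
ft_force: [-0.8, 22.0, 9.1]
opening: 0.213
grip_force: 30.0
```

Call:
carry_out(series=[[0,0,0,0],[0,0,0,0],[0,0,0,0],[0,0,0,0],[0,0,0,0]], fingers=-0.2)

```text
t: 93.65
eef_pos: [675.0, -52.0, 45.7]
tcp_rot: [3.142, -0.0, 3.102]
ft_force: [-0.6, -0.2, 0.1]
opening: 0.564
grip_force: 0.0
```

Call:
carry_out(series=[[0,0,0.5,0],[0,0,0.9,0],[0,0,0.9,0],[0,0,0.7,0],[-0.3,0,0,0]])

```text
t: 94.15
eef_pos: [662.6, -52.2, 201.1]
tcp_rot: [-3.14, 0.009, 3.102]
ft_force: [-0.2, 0.6, -0.0]
opening: 0.6
grip_force: 0.0
```

Call:
carry_out(series=[[-0.8,0,0,0],[-0.9,0,0,0],[-0.9,0,0,0],[-0.9,0,0,0],[-0.6,0,0,0]])

```text
t: 94.65
eef_pos: [452.3, -51.4, 195.9]
tcp_rot: [3.141, -0.001, 3.102]
ft_force: [0.3, -0.4, -0.7]
opening: 0.601
grip_force: 0.0
```

```bash
python3 - <<'E'
from caps import *
a=shot('top','after6');shot('scene','after6s');S()
for o in capfit(a,(232,143,72,-9,-161,-256)): print(o)
hsv=cv2.cvtColor(a,cv2.COLOR_RGB2HSV);m=(hsv[140:175,270:350,2]<40).astype(np.uint8)
m=cv2.morphologyEx(m,cv2.MORPH_OPEN,np.ones((4,4)));n,l,st,ce=cv2.connectedComponentsWithStats(m)
for i in range(1,n): print(st[i],D(px2w('top',[ce[i]+[270,140]],55)[0]))
print(find('top','stood1'),find('top','refill1'))
E
```

```text
t 94.75 tcp [452.  -51.4 196.3] rot [ 1.800e+02 -1.000e-01  1.777e+02] F [ 1.1 -0.2 -1.1] open 57.1 grip 0.0
(232, 0.74, [1.0, 227.0])
(143, 0.78, [5.0, 141.0])
(72, 0.83, [2.0, 70.0])
(-9, 0.91, [6.0, -11.0])
(-161, 1.0, [-6.0, -161.0])
(-256, 0.93, [-7.0, -257.0])
[66 12  7 13 86] [ 83.05688968 -61.41807568]
[(0.89, 279, 187), (0.58, 381, 195)] [(0.97, 208, 185), (0.88, 419, 198), (0.8, 313, 184), (0.75, 249, 184), (0.66, 198, 327), (0.19, 120, 182)]
```

```bash
python3 -c "
from cell import env
print(env.job_done())"
```

```text
the job is handed in; nothing more can be done
None
```

I handed the job in: by camera measurement the lock was slid fully left first, all four toppled bottles then stood upright in the lane beside the two already there, and the lock was slid back to its right stop (119.9 mm of travel). One bottle had to be regripped and set again, and finger forces peaked near 89 N on another.

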